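Index the cross-slide and hold a ball handle down in its spring cradle

TASK

Zero the little cross-slide by moving its top plate until the round mark stands right under the fixed pointer, pause there, then step it on until the square mark stands right under the pointer, and leave it there. Then take the ball-ended handle out of the wooden rack, set it upright, ball down, in the sprung ring cradle on the slide and press it fully down against the springs; finish while still holding it pressed down, square mark still under the pointer, so that I can lock the clamp. Leave everything else on the bench where it is.

Things in the scene. Friction and masses are not known exactly. Their poses are not given: they have to be found in the camera images.
- slide_base: Steel base plate of the hand-moved cross-slide, fixed to the bench, 300 x 240 mm; origin on the bench surface. Its x axis is the direction of the lower slide, its y axis that of the upper slide; z up. The pointer column (16 mm thick, up to 123 mm high) stands on it at x = +155 mm, and carries the pointer on a level arm at 107 to 117 mm height.
- pointer_tip (a point): Tip of the fixed steel pointer, a thin vertical pin, 6 mm above the top plate; it points straight down.
- saddle (a joint): Lower slide: displacement of the top plate along slide_base's x axis, m, -0.05 to 0.05 (stops). It has about 4 N of friction and stays where it is left.
- carrier (a joint): Upper slide: displacement of the top plate along slide_base's y axis, m, -0.05 to 0.05 (stops). About 4 N of friction; stays where it is left. The top plate is a 180 x 180 mm aluminium plate, upper face 55 mm above the bench; it never turns relative to slide_base.
- mark_round (a point): Centre of the round black mark (16 mm across, white centre dot) on the top plate's upper face; it moves with the plate. It is the mark nearer the plate's edge, fixed on the plate at (+60, +30) mm from its middle (slide_base axes).
- mark_square (a point): Centre of the square black mark (16 x 16 mm, white centre dot) on the top plate, at (+25, -20) mm from the plate's middle.
- post_top (a point): Centre of the top face of the upright black push post by which the top plate is moved: cylinder 22 mm across, 55 mm tall, top 110 mm above the bench, at (-45, +70) mm from the plate's middle. Pinch it from above, best with the fingers either side along slide_base's x.
- ring_top (a point): Centre of the upper edge of the steel ring of the sprung cradle: 80 mm outside, 44 mm hole, 12 mm thick, level, on three guide pins and springs; 100 mm above the bench when up (pins stand 3 mm prouder, 34 mm from the axis). At (-45, -45) mm from the plate's middle; it moves with the plate, and down with the ring. The ball rests in it with its centre about 17 mm above this point.
- cradle (a joint): How far the ring is pressed down, m: 0 up, 0.016 fully down (stop). The springs need about 5 N to start and 13 N at the stop, so the handle's weight alone does not move it; it springs back up when let go.
- rack: Pale wooden block fixed to the bench, 250 x 75 x 40 mm, with three holes of 44 mm, 20 mm deep, in a row along its x axis at -80, 0 and +80 mm; origin under its middle on the bench. One handle stands in each hole, stem up, in any order.
- ball_handle: Turned dark wooden ball 56 mm across on the lower end of an upright steel stem 22 mm across. Origin at the lowest point of the ball, z up along the stem; ball centre at z = 28 mm, stem from z = 53 to 103 mm (its top). About 0.14 kg. In the rack its origin is about 29 mm above the bench.
- ball_center (a point): Centre of the ball of the ball handle.
- taper_handle: Bystander in the rack: the same stem on a tapered wooden end, 41 mm across at the foot and 27 mm at the stem; origin under its foot.
- barrel_handle: Bystander in the rack: the same stem on a straight wooden cylinder 41 mm across; origin under its foot.
- jar: Bystander: small glass jar with steel cap, 48 mm across, 55 mm high; origin under it.
- screwdriver: Bystander: screwdriver lying on the bench.
- vee_block: Bystander: steel block 50 x 40 x 35 mm; origin under it.
- ply_piece: Bystander: plywood jigsaw piece about 90 x 60 x 6 mm, flat on the bench.
- rotary_tool: Bystander: black hand-held rotary tool lying on the bench, 175 mm long, 44 mm thick.
Things that resemble listed ones, but are neither listed nor needed, are in the scene too. Leave any green look-alike of the ball_handle alone.

How it is judged:
By the outcome, as a careful person would: the job done as asked, in the order asked, and still so for the second after the job is handed in, while the arm keeps its last pose, push and grip.
It also fails if it takes over 54 s, if anything falls off the work surface, if the arm or the gripper's body presses on something with over 40 N, if the wrist force passes 120 N, or if a joint passes its speed limit or range.

ROBOT

A 6-joint arm with a two-finger parallel gripper is mounted at the origin on the work surface. World frame = base frame: x ahead of the robot, y to its left, z up, the work surface at z = 0. Lengths are in m, angles in rad, forces in N, time in s.
With the tool pointing down it reaches from about 0.35 to 1 m from the base axis. Payload 7.1 kg.
Tool frame: the origin (TCP) lies midway between the tips of the shut fingers; the grasp point (between the pads) lies 19 mm behind it (arm.hold_point_z is the distance from the TCP to the grasp point, in m); z points along the fingers, y is the direction in which the jaws open and shut (so a half turn about z gives the same grasp; the last joint's range is limited). The gripper opens to 85 mm and grips with 20 to 120 N. Pads are 22 mm wide; open, the fingers measure 114 mm over their backs; the gripper's body (76 mm by 85 mm) begins 54 mm behind the grasp point. The pads swing forward as they close: fully open they stand 13 mm farther back than shut.
Start: joints at [1.318, 0.423, 1.63, -0, 1.089, -0.019], TCP at [0.145, 0.608, 0.231] pointing down, gripper open.
Joint ranges: [-3, 3], [-0.9, 2.11], [0.09, 2.58], [-1.31, 4.45], [0.11, 2.69], [-2.54, 2.54]. Speed limits (rad/s): [2.39, 2.39, 3.01, 3.14, 3.14, 3.14].

INTERFACE

Orientations are given as a unit quaternion [x, y, z, w].
In Python, from station import arm gives the robot as it stands.
- The arm moves only by the tool play_rows, never from a script. Its argument "motion" is a list of rows, each a list of 6 numbers: the shift along the tool's x, y, z in m, then the turn, a rotation vector about the tool's x, y, z in rad. A call has 1 to 10 rows; each row is the pose to reach, as a shift and turn from the pose measured when the call began, along the tool's axes at that moment; what a row does not reach only later rows make up. A row lasts 1/8 s, in which the tool goes at most 62.5 mm and 10.7 degrees, less where a joint would pass 70% of its speed; a pose out of reach is approached as far as the arm can. A call with a gripper value outside its range is refused whole. "claw" is the closure in counts, from 0 (fully open) to 255 (shut), set as the call begins (left out, the last holds). The fingers move at their own pace and stop on an object; the grip force is fixed at half the most. Time passes only in rows, so rows that repeat a pose let the fingers close. It gives the time, the measured TCP pose, the force and the opening at its end, in the units of the state.
- arm.get_obs(): the state, without advancing time (a new reading comes with each control period).
- arm.snapshot(name): name is "side" or "top"; returns the picture (420x560x3 uint8, red, green, blue); there is no depth.
- arm.calibration(name): a dict with "K" (3x3 intrinsics, pixels), "world_to_cam" (4x4, takes a point from world to camera coordinates). Camera axes: x right, y down, z forward; pixel columns grow to the right and rows downward; lengths in m; the calibration is good to about 2 mm. A picture is of the moment at which its call begins. calibration takes no time and is no camera call.
- arm.sign_off(): hands the job in, once; it reports no verdict.
Trained networks look in the newest picture that a camera, given by its name, has taken for a name from the list of things; names that differ only in an ending like _2 or _b are one class to them, and where a whole thing is asked for, a point or a joint stands for the part that bears it (a point fixed in the world has none). Each returns a list of dicts, best first, with "confidence" (0 to 1); they miss things now and then, are a little off and sometimes report something else, mostly with a low value. They report only what shows in the picture. A call takes as long as a camera call. They do not tell look-alikes from the thing itself.
- arm.silhouettes(query, camera): "mask" (420x560 bool, what is visible of it) and "uv" ([column, row] in pixels, amid what is visible of it).
- arm.landmark_of(query, camera): "uv" ([column, row] in pixels: a listed point, or the origin of a listed thing).
The state is a dict: "time_s": time; "qpos": joint angles; "joint_velocities": joint speeds; "effort": joint torques, N m; "eef_pos": TCP position; "orientation": TCP orientation; "force": force on the tool from outside, world axes, zero at the start; "wrist_torque": the same for the moment, N m; "width": finger opening in m.
Only numpy, scipy, OpenCV 4.12 (cv2) and the standard library are available. Lean on these libraries where they do the work, as an engineer would, in place of code of your own. Each camera call takes 0.05 s, during which the arm holds its last target.

## Working session

There is one attempt and no reset: what is moved stays moved. The work goes in short steps, Python scripts to look and compute and a tool call to move; the robot and the scene stay as the last step left them, time stands still between calls to the robot, and variables do not carry over. Pictures are saved under pics/ and viewed, and the job is handed in when it is done.

Besides the shell and the picture viewer there is one more tool, called after "Emit:" as name(argument=value, ...) on one line, values as JSON. play_rows: Moves the arm, as the interface text tells. Its arguments: {"type":"object","properties":{"motion":{"type":"array"},"claw":{"type":"number"}},"required":["motion"]}

```bash
ls; mkdir -p pics; python3 - <<'E'
from station import arm
import cv2,numpy as np
o=arm.get_obs();print({k:np.round(v,3) for k,v in o.items()},arm.hold_point_z)
for c in("side","top"):
    im=arm.snapshot(c);cv2.imwrite(f"pics/{c}0.png",im[:,:,::-1])
    k=arm.calibration(c);print(c,np.round(k["K"],1).tolist(),np.round(k["world_to_cam"],4).tolist())
E
```

```text
pics
{'time_s': np.float64(0.0), 'qpos': array([ 1.318,  0.424,  1.631,  0.   ,  1.089, -0.019]), 'joint_velocities': array([-0.   , -0.   ,  0.   , -0.   ,  0.001, -0.   ]), 'effort': array([ 2.0000e-03, -5.5737e+01, -2.8175e+01,  0.0000e+00,  7.0000e-03,
       -0.0000e+00]), 'eef_pos': array([0.145, 0.607, 0.231]), 'orientation': array([ 0.117,  0.993, -0.001, -0.   ]), 'force': array([-0.985,  0.478, -0.356]), 'wrist_torque': array([0.035, 0.014, 0.026]), 'width': np.float64(0.086)} 0.0187
side [[424.6, 0.0, 281.1], [0.0, 424.6, 208.9], [0.0, 0.0, 1.0]] [[0.998, -0.0627, 0.0059, -0.5217], [-0.0302, -0.5586, -0.8289, 0.0956], [0.0553, 0.8271, -0.5594, 0.9949], [0.0, 0.0, 0.0, 1.0]]
top [[444.8, 0.0, 281.4], [0.0, 444.8, 200.6], [0.0, 0.0, 1.0]] [[0.0078, -0.9999, -0.0093, -0.0211], [-0.9863, -0.0062, -0.165, 0.5131], [0.165, 0.0105, -0.9862, 1.095], [0.0, 0.0, 0.0, 1.0]]
```

View pics/side0.png

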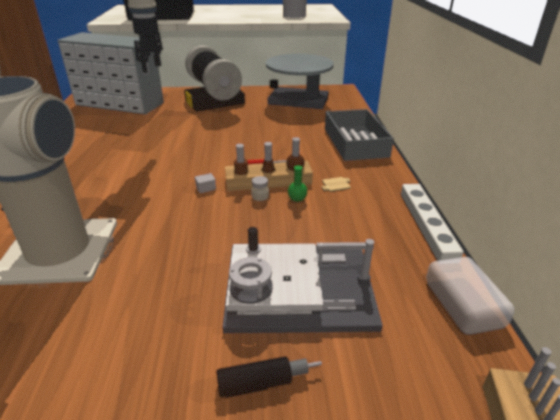

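View pics/top0.png

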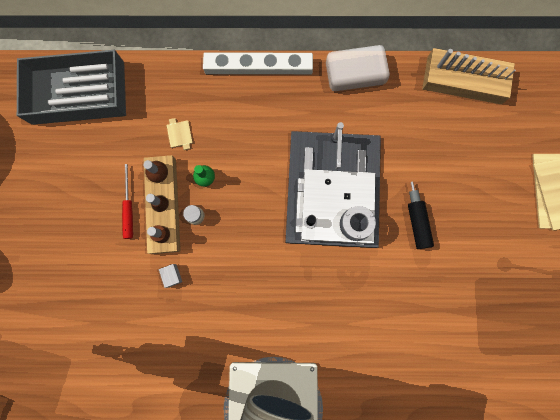

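```bash
cat > h.py <<'E'
from station import arm
import numpy as np,cv2
def cal(c):
    k=arm.calibration(c);return np.array(k["K"]),np.array(k["world_to_cam"])
def ray(c,uv):
    K,T=cal(c);d=np.linalg.inv(K)@np.array([uv[0],uv[1],1.]);R=T[:3,:3];return -R.T@T[:3,3],R.T@d
def atz(c,uv,z):
    o,d=ray(c,uv);return o+d*(z-o[2])/d[2]
def tri(uvs,uvt):
    A=[];b=[]
    Ps=[cal(c)[0]@cal(c)[1][:3] for c in("side","top")]
    X=cv2.triangulatePoints(Ps[0],Ps[1],np.array(uvs,float).reshape(2,1),np.array(uvt,float).reshape(2,1))[:,0]
    return X[:3]/X[3]
def proj(c,p):
    K,T=cal(c);q=K@(T[:3,:3]@np.asarray(p)+T[:3,3]);return q[:2]/q[2]
E
python3 - <<'E'
from h import *
im={c:arm.snapshot(c) for c in("side","top")}
for c,(x0,y0,x1,y1) in {"side":(210,130,390,340),"top":(130,110,390,260)}.items():
    s=min(800/(x1-x0),600/(y1-y0));cv2.imwrite(f"pics/{c}0z.png",cv2.resize(im[c][y0:y1,x0:x1,::-1],None,fx=s,fy=s,interpolation=cv2.INTER_CUBIC))
for q in["slide_base","pointer_tip","mark_round","mark_square","post_top","ring_top","ball_handle","ball_center","rack"]:
    r={c:arm.landmark_of(q,c) for c in("side","top")}
    for c in r: print(q,c,[(np.round(d["uv"],1).tolist(),round(d["confidence"],2)) for d in r[c][:3]])
    if r["side"] and r["top"]: print("   ",np.round(tri(r["side"][0]["uv"],r["top"][0]["uv"]),4))
E
```

```text
slide_base side [([288.4, 290.0], 0.85)]
slide_base top [([330.5, 193.7], 0.75)]
    [ 0.5356 -0.1489 -0.0112]
pointer_tip side [([316.0, 263.5], 0.79)]
pointer_tip top []
mark_round side [([304.4, 259.5], 0.59)]
mark_round top [([327.5, 183.4], 0.75)]
    [ 0.559  -0.1341  0.0576]
mark_square side [([284.5, 277.4], 0.84)]
mark_square top [([349.0, 195.4], 0.58)]
    [ 0.5209 -0.1877  0.0615]
post_top side [([254.7, 229.8], 0.78)]
post_top top [([307.0, 219.3], 0.95)]
    [ 0.4597 -0.08    0.0988]
ring_top side [([248.4, 267.4], 0.63), ([338.5, 182.4], 0.33)]
ring_top top [([360.0, 222.3], 0.76), ([419.3, 222.6], 0.6)]
    [ 0.4497 -0.2062  0.1071]
ball_handle side [([297.5, 174.1], 0.64), ([296.2, 197.8], 0.63)]
ball_handle top [([159.7, 174.8], 0.97), ([204.6, 180.3], 0.85)]
    [0.5885 0.3072 0.0122]
ball_center side [([296.0, 192.2], 0.73), ([292.8, 159.3], 0.59)]
ball_center top [([156.9, 171.2], 0.94), ([206.1, 176.9], 0.88), ([192.4, 217.2], 0.42)]
    [ 0.6031  0.3377 -0.0668]
rack side [([271.0, 180.0], 0.65), ([250.4, 230.2], 0.15)]
rack top [([165.9, 206.8], 0.76)]
    [0.5058 0.2887 0.0046]
```

View pics/side0z.png

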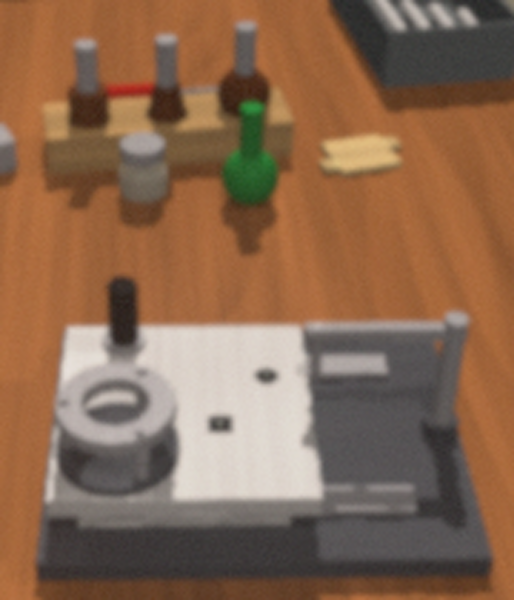

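View pics/top0z.png

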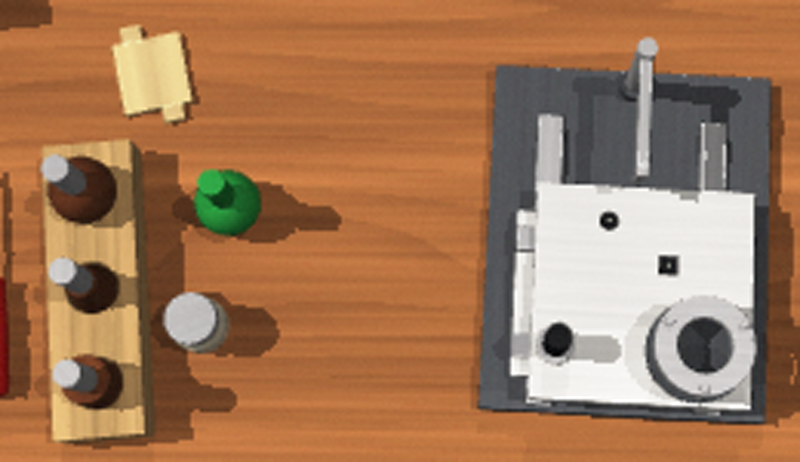

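```bash
python3 - <<'E'
from h import *
im={c:cv2.imread(f"pics/{c}0.png")[:,:,::-1] for c in("side","top")}
for c,(x0,y0,x1,y1) in {"side":(270,230,350,290),"top":(310,120,390,180)}.items():
    cv2.imwrite(f"pics/{c}0zz.png",cv2.resize(np.ascontiguousarray(im[c][y0:y1,x0:x1,::-1]),None,fx=10,fy=10,interpolation=cv2.INTER_NEAREST))
    K,T=cal(c);print(c,-T[:3,:3].T@T[:3,3])
E
```

```text
side [ 0.46859337 -0.80215865  0.63882963]
top [ 0.32555473 -0.02935168  1.16445713]
```

View pics/side0zz.png

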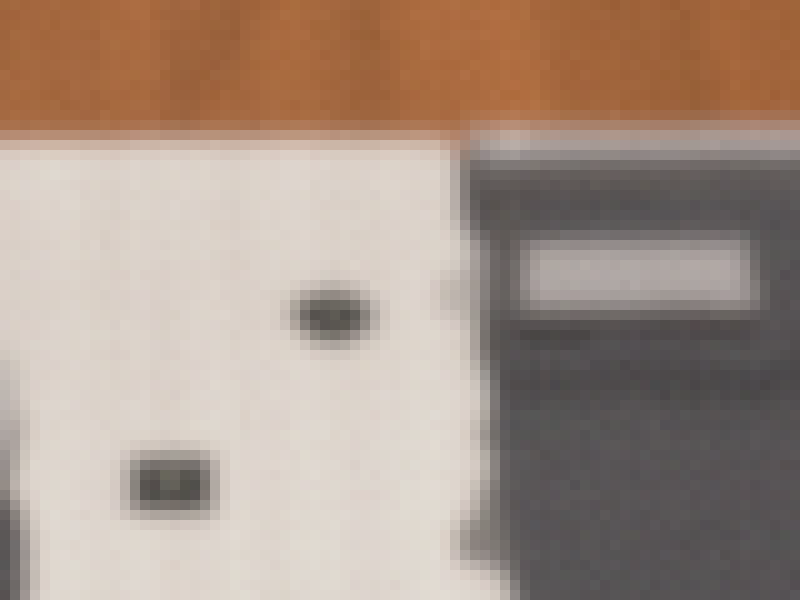

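View pics/top0zz.png

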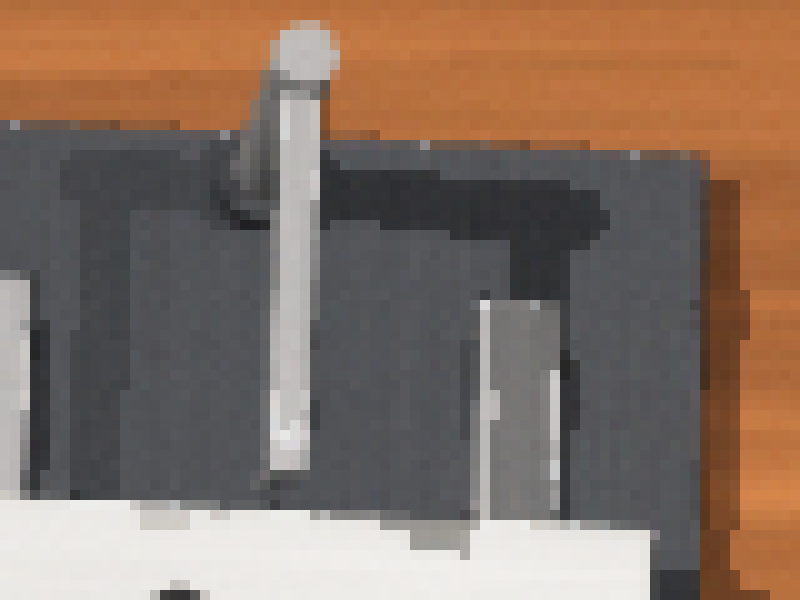

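```bash
cat >> h.py <<'E'
from scipy.optimize import least_squares
LOC={"round":(.060,.030,.055),"square":(.025,-.020,.055),"post":(-.045,.070,.110),"ring":(-.045,-.045,.100)}
def fitplate(obs,yaw=None):
    # obs: list (name,cam,uv)
    def pt(p,n):
        x,y,z=LOC[n];a=p[2];return np.array([p[0]+np.cos(a)*x-np.sin(a)*y,p[1]+np.sin(a)*x+np.cos(a)*y,z])
    def f(p): 
        q=p if yaw is None else [p[0],p[1],yaw]
        return np.concatenate([proj(c,pt(q,n))-uv for n,c,uv in obs])
    s=least_squares(f,[.5,-.15,0.] if yaw is None else [.5,-.15],loss="soft_l1",f_scale=1.)
    p=s.x if yaw is None else np.r_[s.x,yaw]
    return p,f(s.x).reshape(-1,2),{n:pt(p,n) for n in LOC}
def blobs(c,im,roi):
    x0,y0,x1,y1=roi;g=cv2.cvtColor(im,cv2.COLOR_RGB2GRAY)[y0:y1,x0:x1].astype(float)
    w=np.clip(170-g,0,None);n,l,st,ce=cv2.connectedComponentsWithStats((w>20).astype(np.uint8))
    out=[]
    for i in range(1,n):
        m=(l==i);m=cv2.dilate(m.astype(np.uint8),np.ones((3,3)))>0
        ww=np.clip(210-g,0,None)*m;yy,xx=np.mgrid[:g.shape[0],:g.shape[1]]
        out.append(((ww*xx).sum()/ww.sum()+x0,(ww*yy).sum()/ww.sum()+y0,int(st[i,4])))
    return out
E
python3 - <<'E'
from h import *
im={c:np.ascontiguousarray(cv2.imread(f"pics/{c}0.png")[:,:,::-1]) for c in("side","top")}
print(blobs("side",im["side"],(277,252,313,285)),blobs("top",im["top"],(318,176,356,202)))
E
```

```text
[(np.float64(302.834528405957), np.float64(261.16105901820185), 28), (np.float64(286.6419342208301), np.float64(278.005090054816), 38)] [(np.float64(327.48232375439324), np.float64(181.34442836468887), 31), (np.float64(346.71798925071135), np.float64(195.8006639266519), 39)]
```

```bash
python3 - <<'E'
from h import *
o=[("round","side",(302.83,261.16)),("square","side",(286.64,278.0)),("round","top",(327.48,181.34)),("square","top",(346.72,195.8)),("post","side",(253.2,230.5)),("post","top",(310.5,218.5)),("ring","side",(250.3,271)),("ring","top",(359.3,222.3))]
p,r,pts=fitplate(o);print(p);print(np.round(r,1).tolist());print({k:np.round(v,4).tolist() for k,v in pts.items()})
print(tri(o[0][2],o[2][2]),tri(o[1][2],o[3][2]))
for c,uv in(("side",(316,263.5)),("side",(318.5,265)),("top",(337,168))):print(c,uv,atz(c,uv,.061))
print("armend top",atz("top",(339,166.5),.112),atz("top",(340.5,126),.123))
# base corners top
print([np.round(atz("top",u,.012),4).tolist() for u in((291,132),(380,135),(378,246),(286.5,242))])
E
```

```text
[ 0.49910069 -0.16241312 -0.04899252]
[[0.6, 0.0], [0.6, -0.0], [0.4, 0.4], [0.4, 0.5], [-0.3, -1.9], [1.0, 0.6], [0.2, -1.3], [-0.2, -0.1]]
{'round': [0.5605, -0.1354, 0.055], 'square': [0.5231, -0.1836, 0.055], 'post': [0.4576, -0.0903, 0.11], 'ring': [0.452, -0.2052, 0.1]}
[ 0.56046391 -0.13449463  0.05465674] [ 0.52325756 -0.18283479  0.05453857]
side (316, 263.5) [ 0.5844558  -0.15077981  0.061     ]
side (318.5, 265) [ 0.58894295 -0.15562553  0.061     ]
top (337, 168) [ 0.59498501 -0.1583722   0.061     ]
armend top [ 0.58629649 -0.15730532  0.112     ] [ 0.685061   -0.16099574  0.123     ]
[[0.7059, -0.0415, 0.012], [0.6986, -0.2807, 0.012], [0.4011, -0.267, 0.012], [0.4098, -0.0311, 0.012]]
```

```bash
cat >> h.py <<'E'
from scipy.spatial.transform import Rotation as R
def rows(wps,yawdir=None):
    """wps: list of (xyz, jaw angle, nrows); prints rows relative to the current pose, tool kept pointing down"""
    o=arm.get_obs();p0=np.array(o["eef_pos"]);R0=R.from_quat(o["orientation"]);A=R0.as_matrix()
    y=A[:,1];a0=np.arctan2(y[1],y[0]);prev=p0;pa=a0;out=[]
    def rot(a):return np.c_[np.cross([np.cos(a),np.sin(a),0],[0,0,-1]),[np.cos(a),np.sin(a),0],[0,0,-1]]
    for xyz,a,n in wps:
        if a is None:a=pa
        a=pa+(a-pa+np.pi/2)%np.pi-np.pi/2
        for i in range(1,n+1):
            t=i/n;p=prev+(np.array(xyz)-prev)*t;aa=pa+(a-pa)*t
            d=A.T@(p-p0);rv=(R0.inv()*R.from_matrix(rot(aa))).as_rotvec()
            out.append([round(float(v),4) for v in d]+[round(float(v),3)for v in rv])
        prev=np.array(xyz,float);pa=a
    print(str(out).replace("], ","],\n"));print("pose",np.round(p0,4),"jaw",round(a0,3))
E
python3 - <<'E'
from h import *
rows([((.458,-.09,.231),-.049,10)])
E
```

```text
[[-0.0466, -0.0606, 0.0, 0.0, -0.0, 0.139],
[-0.0933, -0.1213, 0.0001, 0.0, -0.0, 0.277],
[-0.1399, -0.1819, 0.0001, 0.0, -0.0, 0.416],
[-0.1866, -0.2426, 0.0001, 0.0, -0.0, 0.554],
[-0.2332, -0.3032, 0.0001, 0.0, -0.0, 0.693],
[-0.2799, -0.3639, 0.0002, 0.0, -0.0, 0.832],
[-0.3265, -0.4245, 0.0002, 0.0, -0.0, 0.97],
[-0.3731, -0.4852, 0.0002, 0.0, -0.0, 1.109],
[-0.4198, -0.5458, 0.0003, 0.0, -0.0, 1.247],
[-0.4664, -0.6064, 0.0003, 0.0, -0.0, 1.386]]
pose [0.1448 0.608  0.2313] jaw 1.337
```

Emit:
play_rows(motion=[[-0.035, -0.045, 0, 0, 0, 0.105], [-0.07, -0.091, 0, 0, 0, 0.21], [-0.105, -0.136, 0, 0, 0, 0.315], [-0.14, -0.182, 0, 0, 0, 0.42], [-0.175, -0.227, 0, 0, 0, 0.52], [-0.21, -0.273, 0, 0, 0, 0.624], [-0.245, -0.318, 0, 0, 0, 0.728], [-0.28, -0.364, 0, 0, 0, 0.832], [-0.315, -0.41, 0, 0, 0, 0.936], [-0.35, -0.455, 0, 0, 0, 1.04]], claw=0)

```text
time_s: 2.35
eef_pos: [0.3806, 0.0825, 0.2318]
orientation: [0.596, 0.803, 0.001, 0.0]
force: [0.1, 0.5, 0.5]
width: 0.0851
```

```bash
python3 - <<'E'
from h import *
rows([((.458,-.09,.20),-.049,4)])
E
```

```text
[[-0.0469, 0.006, 0.008, 0.001, 0.0, 0.086],
[-0.0938, 0.0121, 0.0159, 0.002, -0.0, 0.171],
[-0.1407, 0.0181, 0.0239, 0.002, -0.0, 0.257],
[-0.1875, 0.0242, 0.0319, 0.001, -0.0, 0.343]]
pose [0.3806 0.0825 0.2318] jaw 0.294
```

Emit:
play_rows(motion=[[-0.047, 0.006, 0.008, 0, 0, 0.086], [-0.094, 0.012, 0.016, 0, 0, 0.171], [-0.14, 0.018, 0.024, 0, 0, 0.257], [-0.1875, 0.0242, 0.032, 0, 0, 0.343], [-0.1875, 0.0242, 0.032, 0, 0, 0.343]])

```text
time_s: 2.98
eef_pos: [0.4591, -0.0924, 0.1995]
orientation: [0.726, 0.688, 0.001, 0.001]
force: [-0.7, 0.4, -0.4]
width: 0.0853
```

```bash
python3 - <<'E'
from h import *
im=arm.snapshot("side");cv2.imwrite("pics/s1.png",cv2.resize(np.ascontiguousarray(im[150:350,200:400,::-1]),None,fx=3,fy=3))
rows([((.458,-.09,.072),-.049,6)])
E
```

```text
[[0.0002, -0.0, 0.0213, 0.001, -0.001, -0.0],
[0.0003, -0.0001, 0.0425, 0.001, -0.001, -0.001],
[0.0005, -0.0001, 0.0638, 0.001, -0.001, -0.001],
[0.0006, -0.0002, 0.085, 0.001, -0.001, -0.002],
[0.0008, -0.0002, 0.1063, 0.001, -0.001, -0.002],
[0.0009, -0.0003, 0.1275, 0.001, -0.001, -0.003]]
pose [ 0.4581 -0.091   0.1995] jaw -0.052
```

View pics/s1.png

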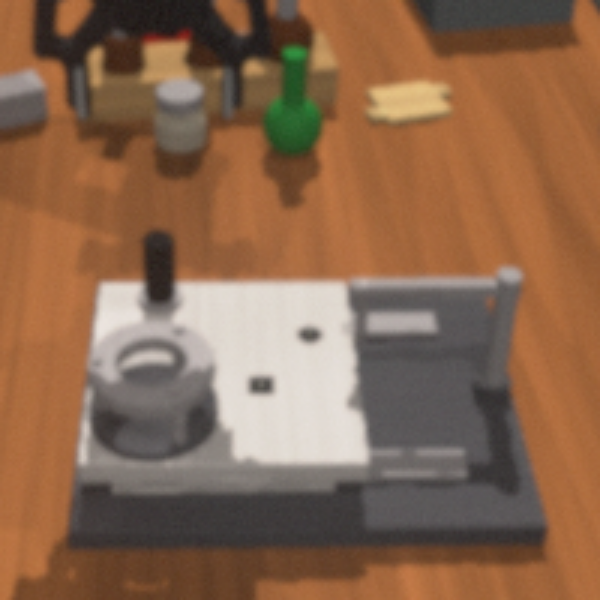

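The gripper is above the post (post at zoom 158,265; fingers at 80 and 230, so centred). I'll go down and pinch.

Emit:
play_rows(motion=[[0, 0, 0.021, 0, 0, 0], [0, 0, 0.043, 0, 0, 0], [0, 0, 0.064, 0, 0, 0], [0, 0, 0.085, 0, 0, 0], [0, 0, 0.106, 0, 0, 0], [0, 0, 0.1275, 0, 0, 0], [0, 0, 0.1275, 0, 0, 0]])

```text
time_s: 3.9
eef_pos: [0.4569, -0.0897, 0.0713]
orientation: [0.725, 0.689, -0.0, -0.001]
force: [0.4, 0.1, 0.2]
width: 0.0854
```

Emit:
play_rows(motion=[[0, 0, 0, 0, 0, 0], [0, 0, 0, 0, 0, 0], [0, 0, 0, 0, 0, 0], [0, 0, 0, 0, 0, 0], [0, 0, 0, 0, 0, 0], [0, 0, 0, 0, 0, 0], [0, 0, 0, 0, 0, 0]], claw=255)

```text
time_s: 4.78
eef_pos: [0.4571, -0.0897, 0.072]
orientation: [0.725, 0.689, -0.0, -0.001]
force: [-1.3, 1.6, 7.1]
width: 0.0209
```

```bash
cat >> h.py <<'E'
def view(n):
    for c,(x0,y0,x1,y1) in {"side":(220,210,380,330),"top":(280,120,400,210)}.items():
        im=arm.snapshot(c);cv2.imwrite(f"pics/{c}{n}.png",np.ascontiguousarray(im[:,:,::-1]))
        cv2.imwrite(f"pics/{c}{n}z.png",cv2.resize(np.ascontiguousarray(im[y0:y1,x0:x1,::-1]),None,fx=800/(x1-x0),fy=800/(x1-x0),interpolation=cv2.INTER_CUBIC))
E
python3 - <<'E'
from h import *
view(2);rows([((.486,-.112,.072),None,3)])
E
```

```text
[[-0.0069, 0.01, -0.0, -0.002, -0.001, -0.0],
[-0.0139, 0.02, -0.0001, -0.002, -0.001, -0.0],
[-0.0208, 0.03, -0.0001, -0.002, -0.001, -0.0]]
pose [ 0.4571 -0.0897  0.0719] jaw -0.05
```

View pics/side2z.png

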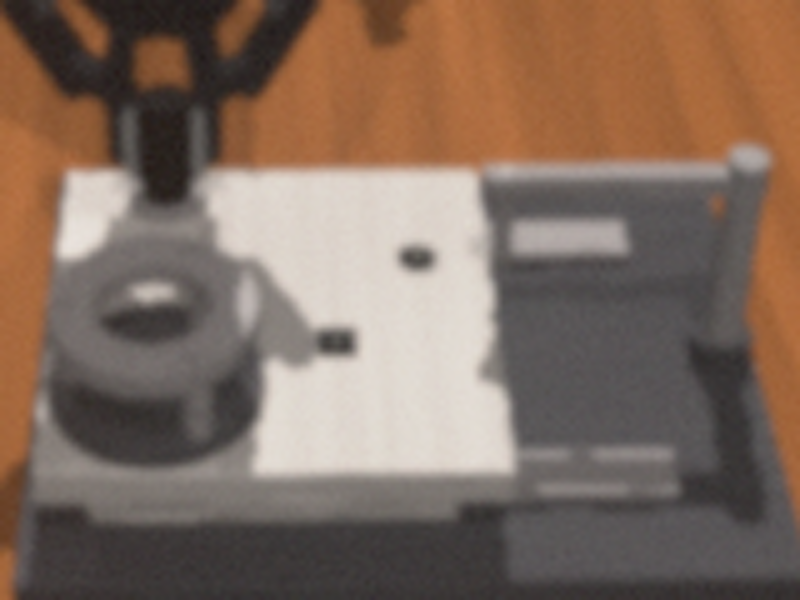

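View pics/top2z.png

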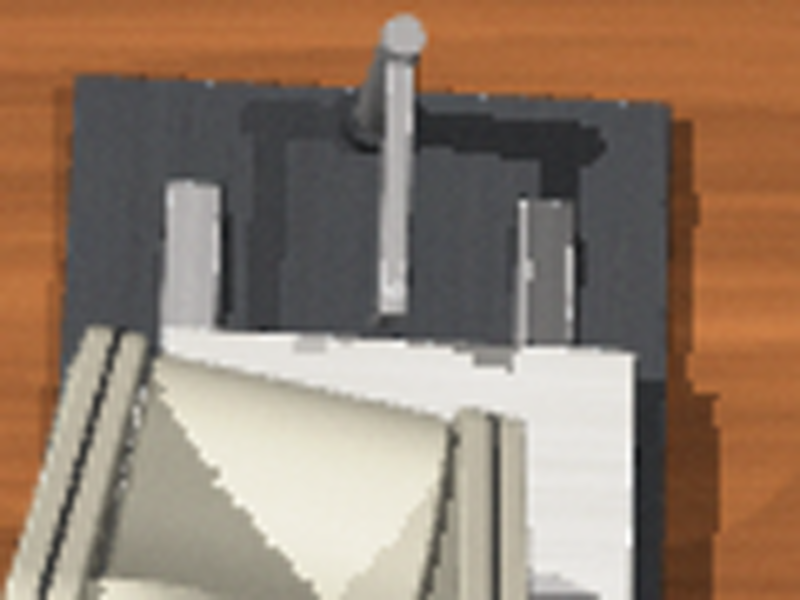

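Emit:
play_rows(motion=[[-0.004, 0.006, 0, 0, 0, 0], [-0.008, 0.012, 0, 0, 0, 0], [-0.012, 0.018, 0, 0, 0, 0], [-0.016, 0.024, 0, 0, 0, 0], [-0.0207, 0.032, 0, 0, 0, 0], [-0.0207, 0.032, 0, 0, 0, 0]])

```text
time_s: 5.62
eef_pos: [0.488, -0.112, 0.072]
orientation: [0.725, 0.689, -0.0, -0.001]
force: [-0.9, 2.3, 2.8]
width: 0.0208
```

```bash
python3 - <<'E'
from h import *
view(3)
for c in("side","top"):
  for q in("pointer_tip","mark_round"):
    print(c,q,[(np.round(d["uv"],1).tolist(),round(d["confidence"],2)) for d in arm.landmark_of(q,c)])
for p in((.594,-.158,.061),(.588,-.157,.061),(.592,-.157,.061)):print(proj("side",p),proj("top",p))
im=cv2.imread("pics/side3.png");cv2.imwrite("pics/side3zz.png",cv2.resize(im[230:290,280:360],None,fx=10,fy=10,interpolation=cv2.INTER_CUBIC))
im=cv2.imread("pics/top3.png");cv2.imwrite("pics/top3zz.png",cv2.resize(im[140:200,300:380],None,fx=10,fy=10,interpolation=cv2.INTER_CUBIC))
E
```

```text
side pointer_tip [([316.8, 266.0], 0.79)]
side mark_round [([320.0, 268.4], 0.85)]
top pointer_tip [([337.8, 168.7], 0.69)]
top mark_round [([130.3, 203.0], 0.63), ([333.8, 168.7], 0.61)]
[321.12944438 265.68695757] [336.85841589 168.37656222]
[318.13110851 265.46873236] [336.49447387 170.67533282]
[320.08415339 265.39492677] [336.47461239 169.14095455]
```

View pics/side3zz.png

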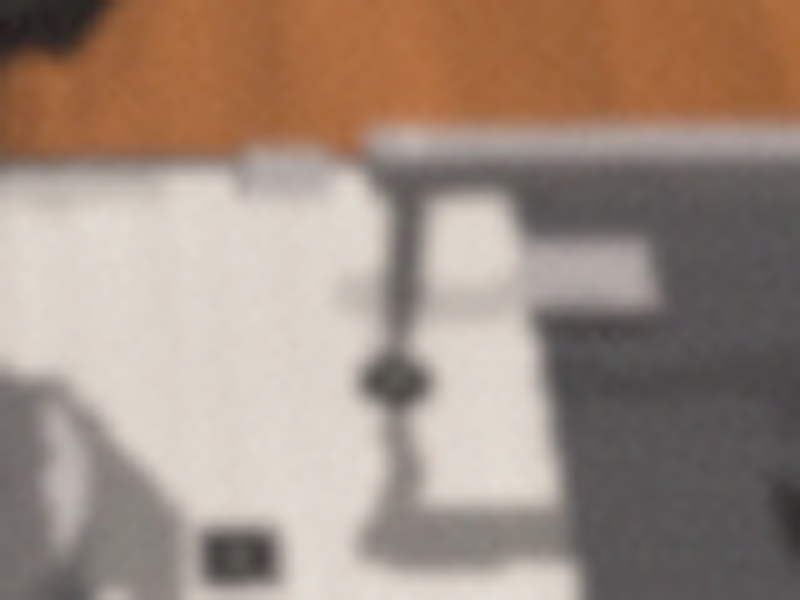

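View pics/top3zz.png

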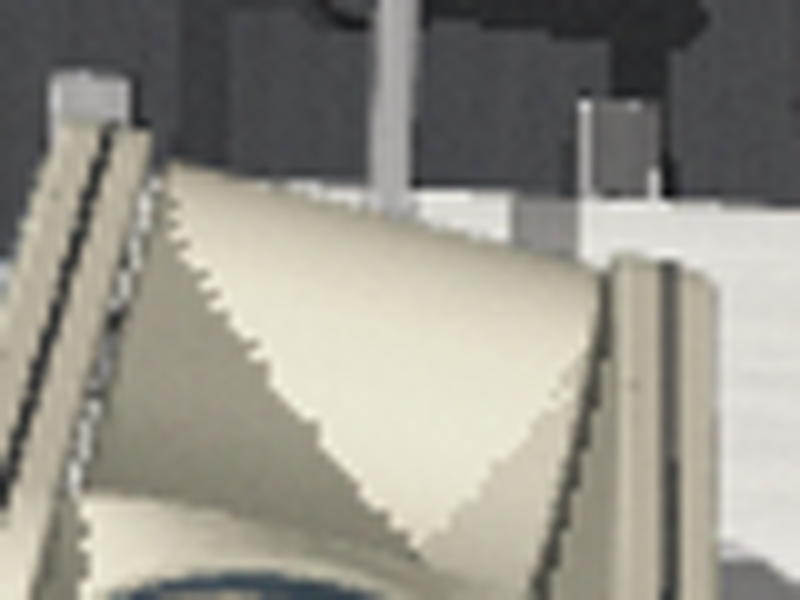

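```bash
python3 - <<'E'
from h import *
im=cv2.cvtColor(cv2.imread("pics/side3.png"),cv2.COLOR_BGR2GRAY)
print("cols",list(range(312,328)))
for r in range(254,282):print(r,im[r,312:328].tolist())
m=atz("side",(319.4,268.2),.055);print("mark",m,proj("side",m+[0,0,.006]),proj("side",m+[0,0,.05]),proj("side",m+[.008,0,0]),proj("side",m+[0,.008,0]))
fit=fitplate([("round","side",(319.4,268.2)),("square","side",(304,285.6))],yaw=-.049);print(fit[0],fit[1],fit[2])
E
```

```text
cols [312, 313, 314, 315, 316, 317, 318, 319, 320, 321, 322, 323, 324, 325, 326, 327]
254 [215, 216, 215, 216, 215, 205, 171, 128, 102, 118, 159, 197, 212, 215, 215, 213]
255 [215, 213, 215, 214, 215, 202, 170, 123, 101, 121, 164, 199, 213, 215, 214, 214]
256 [216, 213, 212, 212, 208, 193, 160, 122, 101, 123, 166, 199, 211, 215, 213, 213]
257 [214, 211, 202, 201, 195, 179, 148, 114, 101, 125, 165, 193, 206, 209, 210, 210]
258 [212, 205, 194, 191, 186, 170, 140, 112, 103, 121, 154, 187, 198, 199, 199, 201]
259 [212, 201, 193, 189, 182, 168, 139, 108, 100, 120, 153, 179, 186, 189, 189, 190]
260 [210, 204, 197, 189, 182, 169, 140, 113, 107, 129, 157, 177, 183, 186, 187, 186]
261 [213, 209, 204, 199, 190, 177, 145, 116, 112, 142, 169, 184, 188, 189, 190, 190]
262 [213, 213, 213, 207, 199, 182, 154, 123, 124, 156, 187, 195, 200, 200, 202, 202]
263 [214, 215, 214, 211, 204, 187, 160, 132, 137, 174, 199, 208, 210, 210, 210, 213]
264 [212, 214, 215, 211, 197, 179, 152, 130, 145, 175, 203, 208, 212, 215, 215, 213]
265 [214, 213, 214, 205, 186, 154, 125, 113, 130, 162, 187, 205, 211, 214, 214,
[... 1126 characters left out ...]
189, 159, 138, 135, 154, 180, 200, 205, 207, 207, 207]
280 [217, 217, 216, 215, 206, 179, 150, 138, 138, 147, 165, 175, 178, 180, 180, 178]
281 [217, 216, 216, 209, 191, 164, 143, 132, 131, 137, 141, 145, 146, 145, 147, 148]
mark [ 0.59070292 -0.15870896  0.055     ] [319.56657858 265.9815676 ] [320.82894688 249.16980955] [323.2950071  268.05138816] [318.86528566 265.57485371]
[ 0.52966573 -0.1856104  -0.049     ] [[ 0.16710781 -0.04760043]
 [-0.15873237  0.036294  ]] {'round': array([ 0.59106312, -0.15858523,  0.055     ]), 'square': array([ 0.55365611, -0.2068109 ,  0.055     ]), 'post': array([ 0.48814837, -0.1134903 ,  0.11      ]), 'ring': array([ 0.48251562, -0.22835227,  0.1       ])}
```

Emit:
play_rows(motion=[[0, 0, 0, 0, 0, 0], [0, 0, 0, 0, 0, 0], [0, 0, 0, 0, 0, 0], [0, 0, -0.02, 0, 0, 0], [0, 0, -0.06, 0, 0, 0], [0.04, 0, -0.1, 0, 0, 0], [0.09, 0, -0.1, 0, 0, 0], [0.14, 0, -0.1, 0, 0, 0], [0.18, 0, -0.1, 0, 0, 0]], claw=60)

```text
time_s: 7.05
eef_pos: [0.4972, 0.0694, 0.1725]
orientation: [0.724, 0.689, 0.0, -0.001]
force: [0.4, -0.6, -0.5]
width: 0.0654
```

```bash
python3 - <<'E'
from h import *
view(4)
for c in("side","top"):
  for q in("pointer_tip","mark_round"):
    print(c,q,[(np.round(d["uv"],1).tolist(),round(d["confidence"],2)) for d in arm.landmark_of(q,c)])
im=cv2.imread("pics/top4.png");cv2.imwrite("pics/top4zz.png",cv2.resize(im[150:195,310:370],None,fx=13,fy=13,interpolation=cv2.INTER_NEAREST))
im=cv2.imread("pics/side4.png");cv2.imwrite("pics/side4zz.png",cv2.resize(im[240:285,290:350],None,fx=13,fy=13,interpolation=cv2.INTER_NEAREST))
E
```

```text
side pointer_tip [([317.1, 267.6], 0.64)]
side mark_round [([320.3, 265.7], 0.96)]
top pointer_tip [([336.5, 167.0], 0.76), ([332.8, 194.3], 0.43)]
top mark_round [([333.9, 169.8], 0.59)]
```

View pics/top4zz.png

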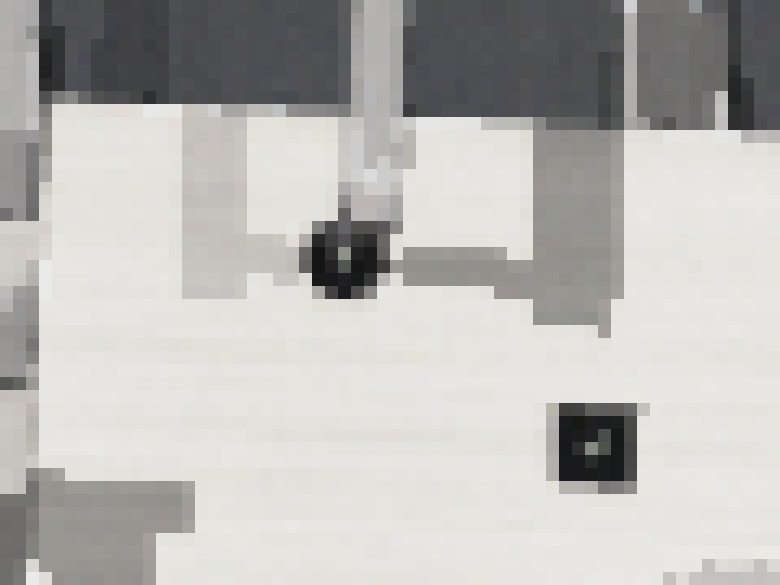

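View pics/side4zz.png

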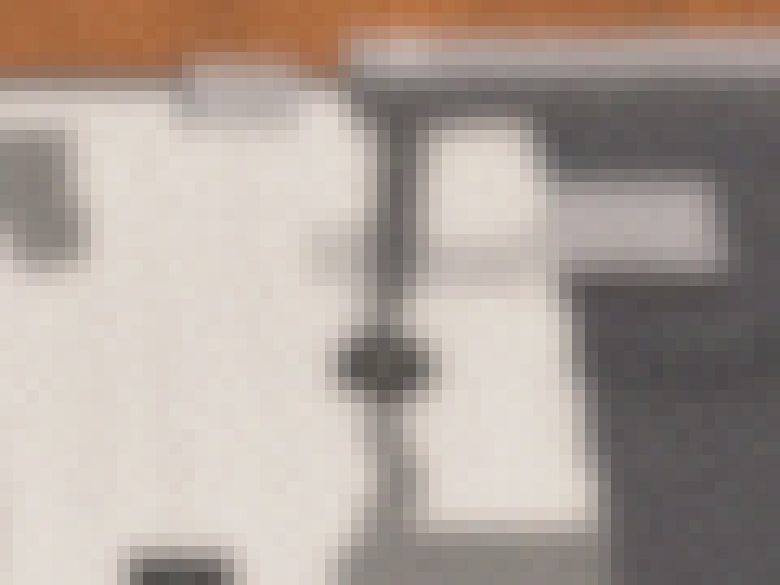

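```bash
python3 - <<'E'
from h import *
m=atz("top",(336.5,169.9),.055);print(m)
for z in(.006,.02,.052,.062):u=proj("top",m+[0,0,z]);print(z,u,(u-[310,150])*13)
print(np.array(proj("top",m+[.003,0,.006])),proj("top",m+[0,.003,.006]))
im=cv2.cvtColor(cv2.imread("pics/top4.png"),cv2.COLOR_BGR2GRAY)
for r in range(160,176):print(r,im[r,326:350].tolist())
E
```

```text
[ 0.59145889 -0.1577338   0.055     ]
0.006 [336.76632128 169.3499836 ] [347.9621766  251.54978683]
0.02 [337.39871112 168.04394907] [356.1832446  234.57133785]
0.052 [338.90458878 164.93395569] [375.75965415 194.14142402]
0.062 [339.39329873 163.92465412] [382.11288343 181.02050356]
[336.75131148 168.20018452] [335.58473405 169.3435778 ]
160 [194, 192, 198, 226, 226, 226, 224, 227, 225, 223, 198, 204, 183, 180, 193, 183, 227, 227, 227, 226, 225, 225, 225, 225]
161 [195, 194, 197, 228, 227, 227, 229, 228, 228, 226, 200, 205, 182, 180, 173, 182, 227, 227, 228, 227, 228, 228, 225, 226]
162 [194, 194, 199, 227, 228, 227, 227, 228, 229, 227, 202, 204, 182, 204, 182, 182, 228, 228, 229, 227, 229, 228, 228, 228]
163 [196, 194, 198, 227, 227, 228, 228, 228, 228, 227, 200, 208, 219, 204, 203, 227, 229, 228, 229, 230, 229, 229, 230, 231]
164 [191, 190, 195, 225, 226, 227, 225, 226, 226, 223, 172, 187, 205, 204, 190, 228, 227, 228, 229, 229, 230, 229, 230, 230]
165 [191, 191, 195, 224, 224, 225, 225, 225, 226, 221, 143, 184, 183, 182, 168, 227, 226, 228, 228, 227, 227, 227, 228, 228]
166 [195,
[... 511 characters left out ...]
 188, 98, 21, 35, 84, 23, 27, 62, 152, 144, 144, 144, 143, 144, 144, 144, 145, 152]
171 [199, 197, 200, 228, 226, 198, 198, 217, 25, 25, 31, 25, 54, 181, 220, 147, 146, 146, 146, 144, 147, 145, 146, 145]
172 [197, 195, 200, 229, 227, 226, 227, 225, 168, 67, 28, 78, 137, 230, 229, 227, 228, 228, 226, 227, 226, 224, 149, 148]
173 [226, 226, 226, 227, 227, 227, 227, 227, 223, 223, 221, 219, 223, 228, 228, 228, 228, 228, 228, 229, 229, 229, 227, 228]
174 [225, 227, 226, 227, 227, 228, 228, 227, 227, 226, 227, 226, 228, 228, 227, 228, 228, 228, 227, 228, 227, 229, 228, 229]
175 [229, 228, 229, 227, 229, 227, 229, 228, 227, 229, 228, 228, 227, 228, 228, 226, 227, 228, 227, 227, 226, 227, 227, 229]
```

```bash
python3 - <<'E'
from h import *
rows([((.488,-.112,.172),-.049,4),((.488,-.112,.072),-.049,4)])
E
```

```text
[[-0.0448, 0.0, -0.0, -0.002, -0.001, -0.0],
[-0.0896, 0.0, -0.0, -0.002, -0.001, -0.001],
[-0.1344, 0.0, -0.0001, -0.002, -0.001, -0.001],
[-0.1793, 0.0, -0.0001, -0.002, -0.001, -0.002],
[-0.1793, 0.0001, 0.0249, -0.002, -0.001, -0.002],
[-0.1793, 0.0001, 0.0499, -0.002, -0.001, -0.002],
[-0.1793, 0.0002, 0.0749, -0.002, -0.001, -0.002],
[-0.1794, 0.0002, 0.0999, -0.002, -0.001, -0.002]]
pose [0.497  0.067  0.1721] jaw -0.051
```

Emit:
play_rows(motion=[[-0.045, 0, 0, 0, 0, 0], [-0.09, 0, 0, 0, 0, 0], [-0.135, 0, 0, 0, 0, 0], [-0.1793, 0, 0, 0, 0, 0], [-0.1793, 0, 0, 0, 0, 0], [-0.1793, 0, 0.025, 0, 0, 0], [-0.1793, 0, 0.05, 0, 0, 0], [-0.1793, 0, 0.075, 0, 0, 0], [-0.1794, 0, 0.1, 0, 0, 0], [-0.1794, 0, 0.1, 0, 0, 0]])

```text
time_s: 8.6
eef_pos: [0.4861, -0.1118, 0.0705]
orientation: [0.725, 0.689, -0.001, -0.003]
force: [1.1, -0.3, -0.5]
width: 0.0654
```

Emit:
play_rows(motion=[[0, 0, 0, 0, 0, 0], [0, 0, 0, 0, 0, 0], [0, 0, 0, 0, 0, 0], [0, 0, 0, 0, 0, 0], [0, 0, 0, 0, 0, 0], [0, 0, 0, 0, 0, 0]], claw=255)

```text
time_s: 9.35
eef_pos: [0.4871, -0.112, 0.0716]
orientation: [0.725, 0.689, -0.001, -0.002]
force: [-0.4, 0.8, 6.9]
width: 0.0207
```

```bash
python3 - <<'E'
from h import *
p=arm.get_obs()["eef_pos"];rows([(p+np.array([.0374,.0482,0]),None,5)])
im=arm.snapshot("side");cv2.imwrite("pics/side5.png",im[:,:,::-1])
print(blobs("side",im,(305,262,330,275)),blobs("side",im,(295,279,314,292)));
im=cv2.imread("pics/side4.png")[:,:,::-1];im=np.ascontiguousarray(im);print(blobs("side",im,(305,262,330,275)),blobs("side",im,(295,279,314,292)));
E
```

```text
[[0.01, 0.007, -0.0, -0.003, -0.001, -0.0],
[0.02, 0.014, -0.0, -0.003, -0.001, -0.0],
[0.03, 0.0209, -0.0, -0.003, -0.001, -0.0],
[0.04, 0.0279, -0.0, -0.003, -0.001, -0.0],
[0.0501, 0.0349, -0.0, -0.003, -0.001, -0.0]]
pose [ 0.4871 -0.112   0.0716] jaw -0.051
[(np.float64(318.8953678474114), np.float64(267.7905540417802), 44)] [(np.float64(300.59914539785194), np.float64(285.1412403279825), 76)]
[(np.float64(319.1381064873705), np.float64(267.6958022896602), 44)] [(np.float64(303.40066340782124), np.float64(285.27409217877096), 44)]
```

Emit:
play_rows(motion=[[0.01, 0.007, 0, 0, 0, 0], [0.02, 0.014, 0, 0, 0, 0], [0.03, 0.021, 0, 0, 0, 0], [0.04, 0.028, 0, 0, 0, 0], [0.05, 0.0354, 0, 0, 0, 0], [0.05, 0.0354, 0, 0, 0, 0], [0.05, 0.0354, 0, 0, 0, 0]])

```text
time_s: 10.28
eef_pos: [0.5249, -0.0635, 0.0717]
orientation: [0.725, 0.689, -0.0, -0.002]
force: [-1.0, 4.7, 0.2]
width: 0.0206
```

Emit:
play_rows(motion=[[0, 0, 0, 0, 0, 0], [0, 0, 0, 0, 0, 0], [0, 0, 0, 0, 0, 0], [0, 0, -0.03, 0, 0, 0], [0, 0, -0.08, 0, 0, 0], [0.05, 0, -0.12, 0, 0, 0], [0.11, 0, -0.14, 0, 0, 0], [0.17, 0, -0.15, 0, 0, 0], [0.2, 0, -0.15, 0, 0, 0]], claw=60)

```text
time_s: 11.4
eef_pos: [0.5363, 0.1387, 0.2236]
orientation: [0.724, 0.689, 0.001, -0.001]
force: [-0.5, -0.4, -0.3]
width: 0.0654
```

```bash
python3 - <<'E'
from h import *
view(6)
im=cv2.imread("pics/top6.png");cv2.imwrite("pics/top6zz.png",cv2.resize(im[150:195,310:370],None,fx=13,fy=13,interpolation=cv2.INTER_NEAREST))
im=cv2.imread("pics/side6.png");cv2.imwrite("pics/side6zz.png",cv2.resize(im[240:285,290:350],None,fx=13,fy=13,interpolation=cv2.INTER_NEAREST))
im=cv2.cvtColor(cv2.imread("pics/top6.png"),cv2.COLOR_BGR2GRAY)
for r in range(164,176):print(r,im[r,328:346].tolist())
im=cv2.cvtColor(cv2.imread("pics/side6.png"),cv2.COLOR_BGR2GRAY)
for r in range(260,276):print(r,im[r,312:328].tolist())
for c in("side","top"):
  for q in("ball_handle","ball_center","taper_handle"):
    print(c,q,[(np.round(d["uv"],1).tolist(),round(d["confidence"],2)) for d in arm.landmark_of(q,c)])
E
```

```text
164 [196, 223, 223, 223, 225, 224, 225, 220, 167, 183, 199, 196, 185, 225, 226, 225, 226, 224]
165 [199, 226, 225, 225, 226, 226, 226, 223, 139, 179, 179, 175, 165, 226, 226, 227, 226, 227]
166 [192, 222, 224, 222, 222, 220, 180, 176, 97, 179, 178, 171, 164, 224, 225, 226, 227, 226]
167 [193, 224, 224, 224, 220, 126, 46, 64, 96, 78, 78, 85, 134, 225, 223, 223, 223, 221]
168 [190, 190, 193, 196, 217, 118, 27, 57, 80, 53, 49, 101, 221, 224, 224, 226, 224, 223]
169 [185, 189, 186, 185, 183, 95, 20, 45, 140, 31, 25, 94, 217, 149, 148, 146, 150, 149]
170 [189, 187, 187, 189, 183, 94, 22, 34, 79, 23, 24, 60, 145, 137, 140, 139, 138, 138]
171 [195, 225, 220, 193, 186, 67, 26, 26, 27, 27, 29, 95, 217, 144, 141, 143, 142, 143]
172 [196, 224, 225, 225, 217, 63, 25, 22, 22, 24, 31, 99, 226, 224, 224, 224, 224, 225]
173 [219, 222, 220, 223, 225, 219, 219, 221, 214, 168, 177, 224, 226, 227, 227, 226, 227, 226]
174 [223, 222, 222, 225, 224, 223, 224, 224, 223, 223, 222, 223, 226, 225, 224, 225, 224, 225]
175 [223, 224, 223, 224, 223, 224, 226, 225, 225, 224, 224, 225, 227, 225, 225, 223, 224, 225]
[... 1037 characters left out ...]
90, 161, 142, 153, 181, 203, 211, 217, 220, 221, 219]
273 [218, 217, 217, 218, 212, 194, 164, 142, 149, 180, 205, 216, 218, 220, 220, 219]
274 [218, 219, 219, 219, 216, 204, 176, 146, 145, 172, 201, 213, 219, 219, 220, 220]
275 [217, 219, 218, 218, 219, 209, 182, 153, 141, 162, 192, 211, 218, 220, 220, 219]
side ball_handle [([294.7, 201.0], 0.71), ([300.0, 172.9], 0.62), ([320.2, 268.8], 0.2)]
side ball_center [([286.2, 260.4], 0.7), ([295.3, 194.3], 0.6), ([291.5, 160.3], 0.53), ([292.8, 289.6], 0.51)]
side taper_handle [([270.3, 172.9], 0.53)]
top ball_handle [([156.3, 173.5], 0.61)]
top ball_center [([156.6, 170.3], 0.66), ([157.8, 174.8], 0.37)]
top taper_handle [([333.9, 169.7], 0.15)]
```

View pics/top6zz.png

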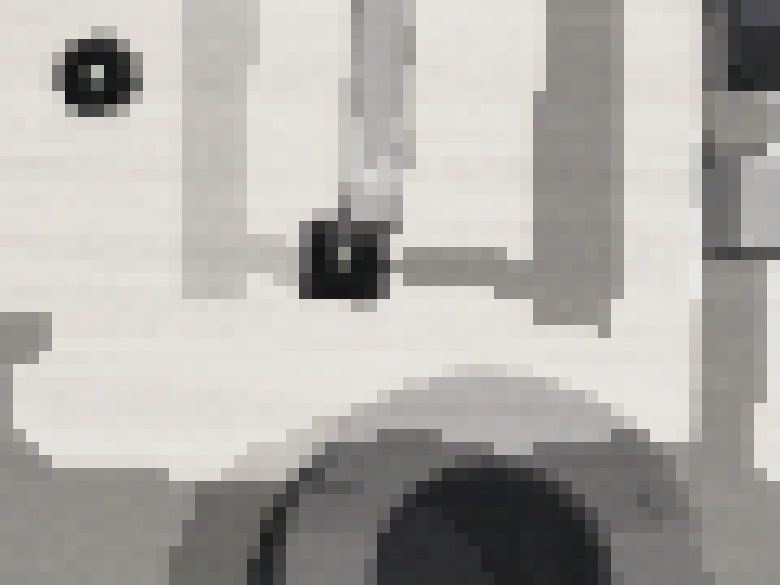

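View pics/side6zz.png

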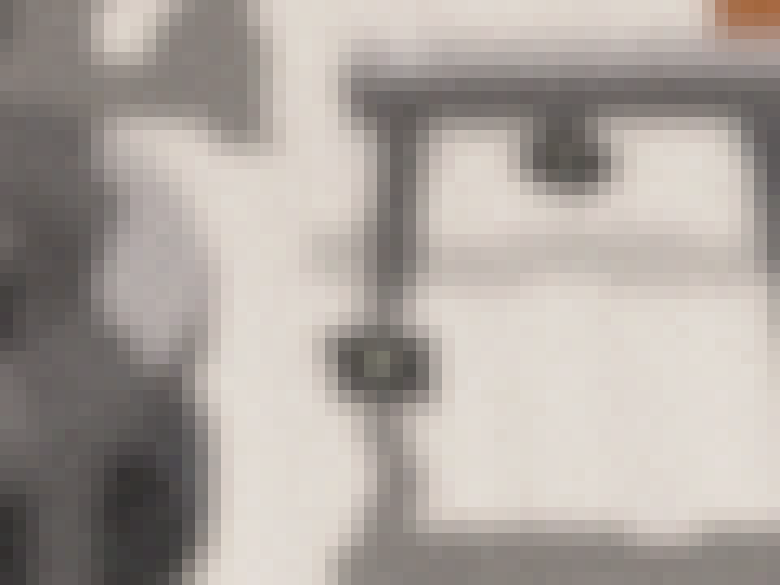

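```bash
python3 - <<'E'
from h import *
for c,(x0,y0,x1,y1) in {"side":(220,130,320,205),"top":(130,140,230,215)}.items():
    im=cv2.imread(f"pics/{c}0.png");cv2.imwrite(f"pics/{c}hz.png",cv2.resize(im[y0:y1,x0:x1],None,fx=8,fy=8,interpolation=cv2.INTER_CUBIC))
print(tri((291.5,160.3),(156.6,170.5)))
E
```

```text
[0.57834519 0.29944816 0.06557686]
```

View pics/sidehz.png

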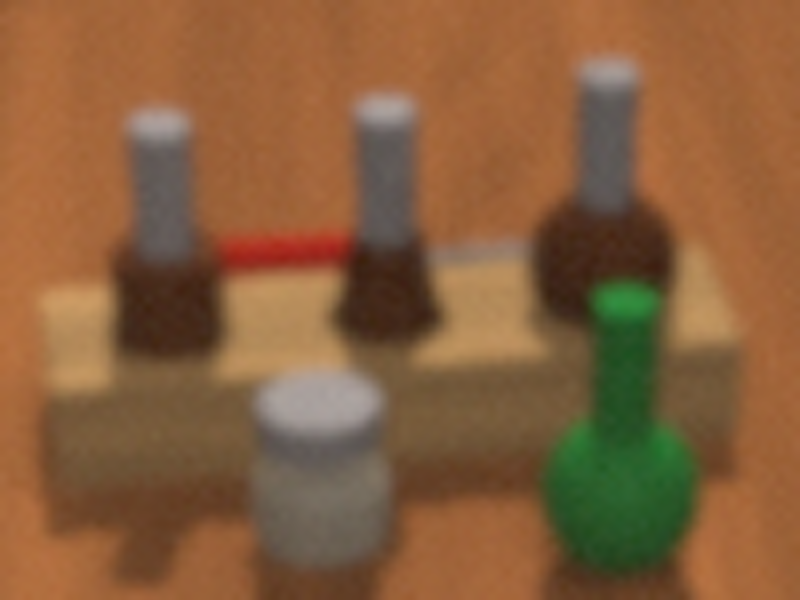

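View pics/tophz.png

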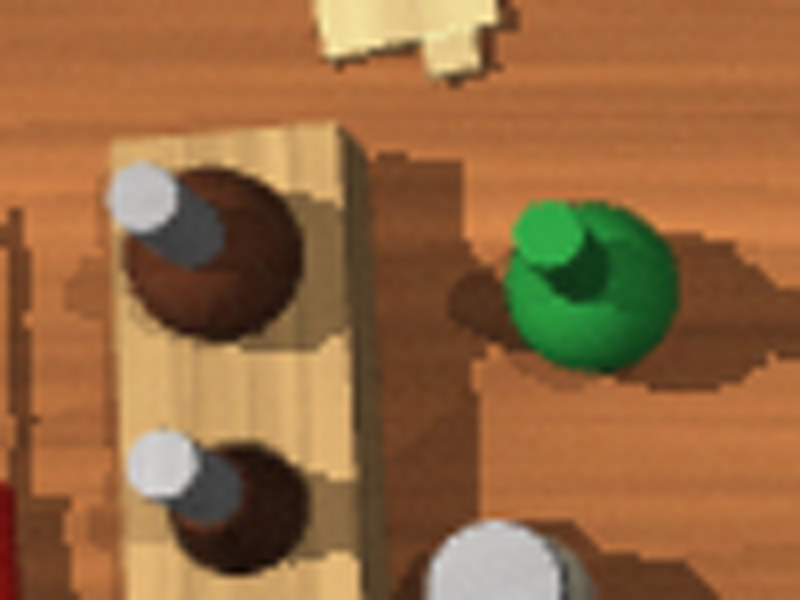

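```bash
python3 - <<'E'
from h import *
print("stemtop",tri((295.9,139.2),(147.6,164.3)),atz("top",(147.6,164.3),.132),atz("side",(295.9,139.2),.132))
print("ball",tri((295.5,162.2),(156.5,171.5)),atz("top",(156.5,171.5),.057))
print("green top",tri((298.2,167.3),(198.6,169.2)),atz("top",(198.6,169.2),.103))
print("nbr top",tri((268.3,143.7),(150.2,198)),atz("top",(150.2,198),.132))
E
```

```text
stemtop [0.58412482 0.30343412 0.1288228 ] [0.58422995 0.30247189 0.132     ] [0.58242575 0.29604652 0.132     ]
ball [0.58421496 0.30307691 0.05547225] [0.58421158 0.30264377 0.057     ]
green top [0.57962547 0.18580156 0.10204217] [0.57983044 0.18563046 0.103     ]
nbr top [0.50440604 0.29520828 0.12037498] [0.50246025 0.29159938 0.132     ]
```

```bash
python3 - <<'E'
from h import *
rows([((.584,.303,.22),-.05,5),((.584,.303,.094),-.05,6)])
E
```

```text
[[0.0341, 0.0079, 0.0004, -0.004, -0.002, -0.001],
[0.0682, 0.0158, 0.0008, -0.004, -0.002, -0.001],
[0.1023, 0.0237, 0.0012, -0.004, -0.002, -0.002],
[0.1365, 0.0316, 0.0017, -0.004, -0.002, -0.002],
[0.1706, 0.0395, 0.0021, -0.004, -0.002, -0.003],
[0.1705, 0.0396, 0.0231, -0.004, -0.002, -0.003],
[0.1705, 0.0396, 0.0441, -0.004, -0.002, -0.003],
[0.1705, 0.0397, 0.0651, -0.004, -0.002, -0.003],
[0.1704, 0.0398, 0.0861, -0.004, -0.002, -0.003],
[0.1704, 0.0399, 0.1071, -0.004, -0.002, -0.003],
[0.1704, 0.04, 0.1281, -0.004, -0.002, -0.003]]
pose [0.5356 0.1348 0.2219] jaw -0.053
```

Emit:
play_rows(motion=[[0.034, 0.008, 0, -0.004, -0.002, 0], [0.068, 0.016, 0.001, -0.004, -0.002, 0], [0.102, 0.024, 0.001, -0.004, -0.002, 0], [0.1365, 0.032, 0.002, -0.004, -0.002, 0], [0.1706, 0.0395, 0.002, -0.004, -0.002, 0], [0.1706, 0.0395, 0.002, -0.004, -0.002, 0], [0.1706, 0.0395, 0.002, -0.004, -0.002, 0]])

```text
time_s: 12.68
eef_pos: [0.5838, 0.3018, 0.2197]
orientation: [0.726, 0.688, -0.001, 0.0]
force: [0.4, -0.7, 0.2]
width: 0.0651
```

```bash
python3 - <<'E'
from h import *
im=arm.snapshot("side");cv2.imwrite("pics/side7z.png",cv2.resize(np.ascontiguousarray(im[80:220,210:400,::-1]),None,fx=4,fy=4,interpolation=cv2.INTER_CUBIC))
rows([((.584,.303,.094),-.05,6)])
E
```

```text
[[0.0003, 0.0, 0.021, -0.0, 0.001, -0.001],
[0.0005, 0.0001, 0.0419, -0.0, 0.001, -0.001],
[0.0008, 0.0001, 0.0629, -0.0, 0.001, -0.002],
[0.001, 0.0001, 0.0839, -0.0, 0.001, -0.003],
[0.0013, 0.0001, 0.1048, -0.0, 0.001, -0.003],
[0.0016, 0.0002, 0.1258, -0.0, 0.001, -0.004]]
pose [0.5838 0.3016 0.2198] jaw -0.054
```

View pics/side7z.png

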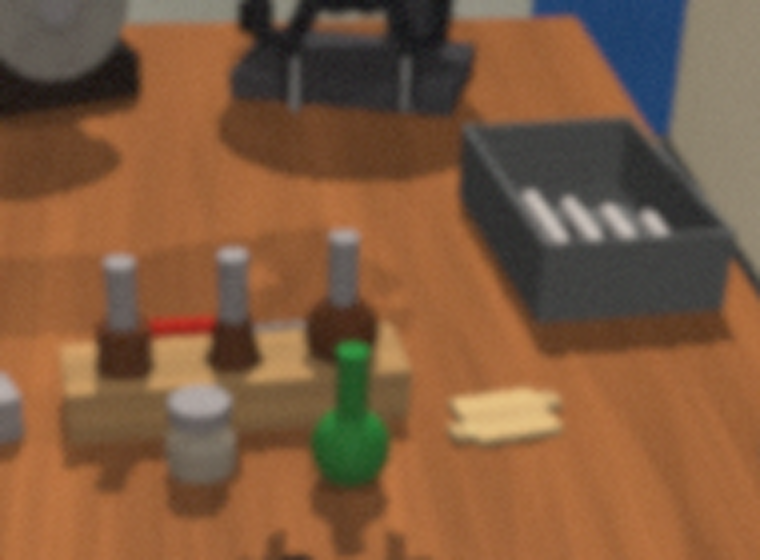

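Fingers at zoom x 295 and 405 straddle the ball handle's stem (344). Descending and gripping.

Emit:
play_rows(motion=[[0, 0, 0.021, 0, 0, 0], [0.0005, 0, 0.042, 0, 0, 0], [0.001, 0, 0.063, 0, 0, 0], [0.001, 0, 0.084, 0, 0, 0], [0.0015, 0, 0.105, 0, 0, 0], [0.0015, 0, 0.126, 0, 0, 0], [0.0015, 0, 0.126, 0, 0, 0], [0.0015, 0, 0.126, 0, 0, 0]])

```text
time_s: 13.72
eef_pos: [0.5842, 0.3032, 0.0941]
orientation: [0.726, 0.688, -0.0, 0.0]
force: [-0.1, 0.1, -0.4]
width: 0.0654
```

Emit:
play_rows(motion=[[0, 0, 0, 0, 0, 0], [0, 0, 0, 0, 0, 0], [0, 0, 0, 0, 0, 0], [0, 0, 0, 0, 0, 0], [0, 0, 0, 0, 0, 0], [0, 0, 0, 0, 0, 0]], claw=255)

```text
time_s: 14.48
eef_pos: [0.5843, 0.3034, 0.0949]
orientation: [0.726, 0.688, 0.0, 0.0]
force: [-2.3, 0.3, 6.3]
width: 0.0209
```

Emit:
play_rows(motion=[[0, 0, -0.015, 0, 0, 0], [0, 0, -0.04, 0, 0, 0], [0, 0, -0.075, 0, 0, 0], [0, 0, -0.11, 0, 0, 0], [0, 0, -0.14, 0, 0, 0], [0, 0, -0.14, 0, 0, 0]])

```text
time_s: 15.22
eef_pos: [0.5858, 0.3041, 0.2382]
orientation: [0.726, 0.688, 0.003, 0.001]
force: [0.2, 0.9, -1.9]
width: 0.021
```

```bash
python3 - <<'E'
from h import *
for c,(x0,y0,x1,y1) in {"side":(220,80,340,200),"top":(100,100,220,220)}.items():
    im=arm.snapshot(c);cv2.imwrite(f"pics/{c}8z.png",cv2.resize(np.ascontiguousarray(im[y0:y1,x0:x1,::-1]),None,fx=5,fy=5,interpolation=cv2.INTER_CUBIC))
rows([((.5197,-.1797,.234),-.05,10)]);print(arm.get_obs()["qpos"])
E
```

```text
[[-0.0486, -0.0038, 0.0001, 0.0, 0.001, -0.0],
[-0.0971, -0.0076, 0.0002, 0.0, 0.001, -0.001],
[-0.1457, -0.0114, 0.0002, 0.0, 0.001, -0.001],
[-0.1943, -0.0152, 0.0003, 0.0, 0.001, -0.002],
[-0.2428, -0.019, 0.0004, 0.0, 0.001, -0.002],
[-0.2914, -0.0228, 0.0005, 0.0, 0.001, -0.002],
[-0.34, -0.0266, 0.0005, 0.0, 0.001, -0.003],
[-0.3885, -0.0304, 0.0006, 0.0, 0.001, -0.003],
[-0.4371, -0.0342, 0.0007, 0.0, 0.001, -0.004],
[-0.4857, -0.038, 0.0008, 0.0, 0.001, -0.004]]
pose [0.5839 0.3032 0.2345] jaw -0.054
[ 4.61194653e-01  4.68022110e-01  1.54962153e+00 -7.05582778e-04
  1.12398400e+00  5.15489018e-01]
```

View pics/side8z.png

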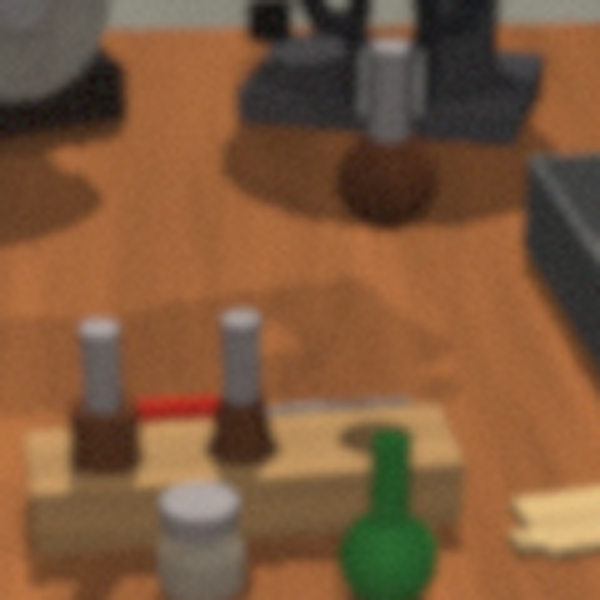

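Emit:
play_rows(motion=[[-0.03, -0.003, 0, 0, 0.001, 0], [-0.08, -0.006, 0, 0, 0.001, 0], [-0.13, -0.01, 0, 0, 0.001, 0], [-0.18, -0.014, 0, 0, 0.001, 0], [-0.235, -0.018, 0, 0, 0.001, 0], [-0.29, -0.0228, 0, 0, 0.001, 0], [-0.345, -0.027, 0, 0, 0.001, 0], [-0.4, -0.0315, 0, 0, 0.001, -0.004], [-0.445, -0.035, 0, 0, 0.001, -0.004], [-0.4757, -0.0375, 0.0008, 0, 0.001, -0.004]])

```text
time_s: 16.58
eef_pos: [0.5193, -0.1715, 0.2323]
orientation: [0.725, 0.689, -0.0, -0.001]
force: [1.1, -0.0, -1.6]
width: 0.0206
```

```bash
python3 - <<'E'
from h import *
rows([((.5197,-.1797,.175),-.05,4)])
E
```

```text
[[-0.0021, 0.0002, 0.0143, -0.003, -0.001, -0.0],
[-0.0041, 0.0005, 0.0286, -0.003, -0.001, -0.001],
[-0.0062, 0.0007, 0.0429, -0.003, -0.001, -0.001],
[-0.0083, 0.001, 0.0572, -0.003, -0.001, -0.001]]
pose [ 0.5193 -0.1715  0.2323] jaw -0.051
```

Emit:
play_rows(motion=[[-0.002, 0, 0.014, -0.003, -0.001, 0], [-0.004, 0, 0.028, -0.003, -0.001, 0], [-0.006, 0.001, 0.043, -0.003, -0.001, 0], [-0.0083, 0.001, 0.056, -0.003, -0.001, 0], [-0.0083, 0.001, 0.056, -0.003, -0.001, 0], [-0.0083, 0.001, 0.056, -0.003, -0.001, 0]])

```text
time_s: 17.32
eef_pos: [0.5201, -0.1796, 0.1765]
orientation: [0.725, 0.689, 0.0, 0.0]
force: [-0.1, -0.6, -1.7]
width: 0.0201
```

```bash
python3 - <<'E'
from h import *
view(9)
im=cv2.imread("pics/side9.png");cv2.imwrite("pics/side9zz.png",cv2.resize(im[200:300,230:350],None,fx=6,fy=6,interpolation=cv2.INTER_CUBIC))
o=arm.get_obs();print(o["eef_pos"])
print(cal("side")[0][0,0])
im=np.ascontiguousarray(im[:,:,::-1]);print(blobs("side",im,(311,261,327,273)))
E
```

```text
[ 0.5201818  -0.17974995  0.17683645]
424.5687892494893
[(np.float64(318.97500781005937), np.float64(266.9033114651671), 54)]
```

View pics/side9zz.png

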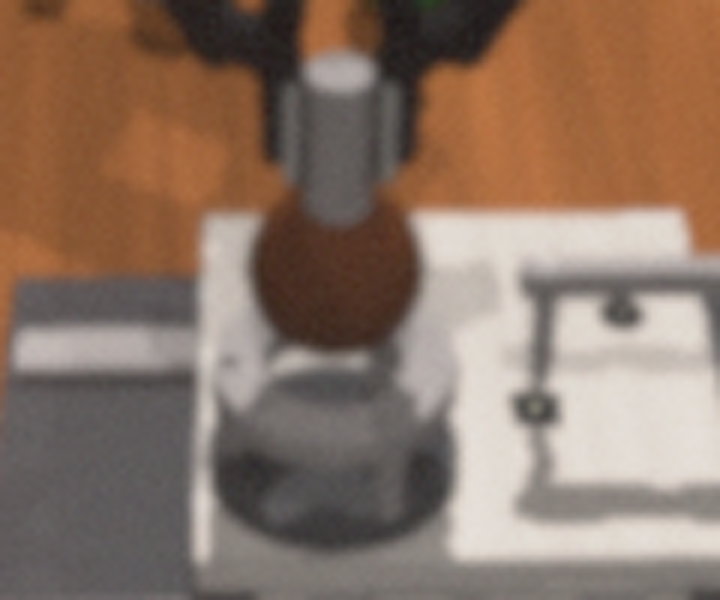

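View pics/top9z.png

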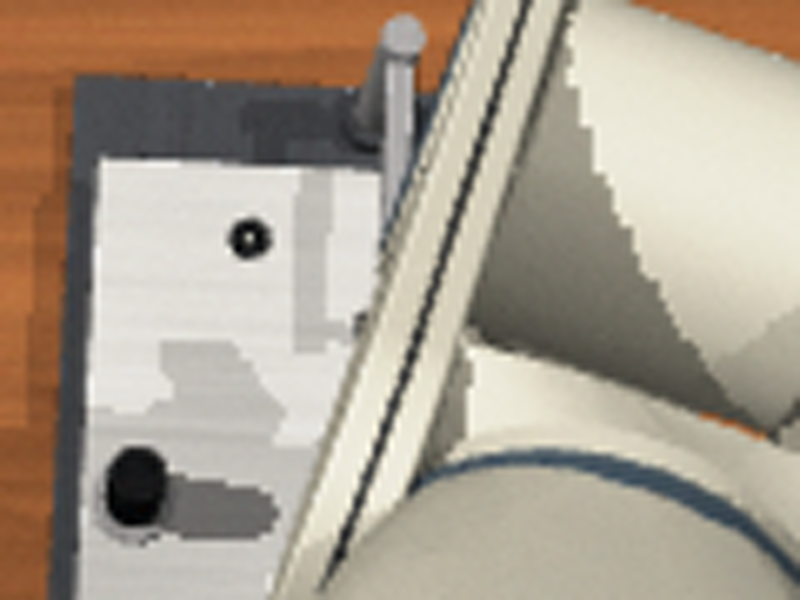

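```bash
python3 - <<'E'
from h import *
R0=np.array([.5197,-.1797,.1]);t=np.linspace(0,2*np.pi,60)
im=cv2.imread("pics/top6.png");z=cv2.resize(im[170:230,315:395],None,fx=10,fy=10,interpolation=cv2.INTER_CUBIC)
im2=cv2.imread("pics/side9.png");z2=cv2.resize(im2[200:300,230:350],None,fx=6,fy=6,interpolation=cv2.INTER_CUBIC)
im3=cv2.imread("pics/side6.png");z3=cv2.resize(im3[230:300,230:350],None,fx=6,fy=6,interpolation=cv2.INTER_CUBIC)
for r in(.022,.040):
  P=[R0+[r*np.cos(a),r*np.sin(a),0] for a in t]
  for c,zz,o,s in(("top",z,(315,170),10),("side",z2,(230,200),6),("side",z3,(230,230),6)):
    q=np.array([(proj(c,p)-o+.5)*s for p in P]);cv2.polylines(zz,[q.astype(np.int32)],True,(0,0,255),1)
# ball outline
B=np.array([.5201,-.1797,.1399]);o,_=ray("side",(0,0));v=B-o;d=np.linalg.norm(v);n=v/d;a=np.cross(n,[0,0,1]);a/=np.linalg.norm(a);b=np.cross(n,a)
q=np.array([(proj("side",B+.028*(a*np.cos(k)+b*np.sin(k)))-(230,200)+.5)*6 for k in t]);cv2.polylines(z2,[q.astype(np.int32)],True,(0,255,0),1)
cv2.imwrite("pics/ov_top.png",z);cv2.imwrite("pics/ov_side.png",z2);cv2.imwrite("pics/ov_side6.png",z3)
E
```

```text
(no output)
```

View pics/ov_top.png

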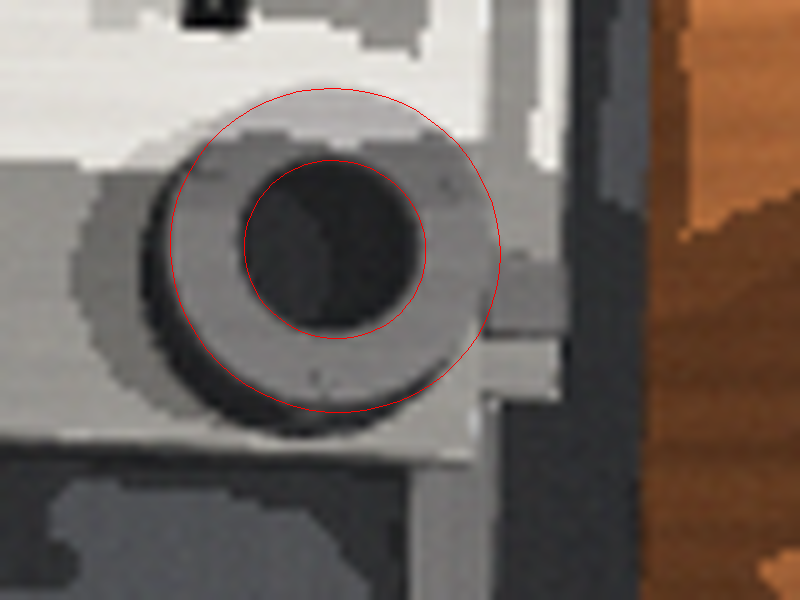

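View pics/ov_side.png

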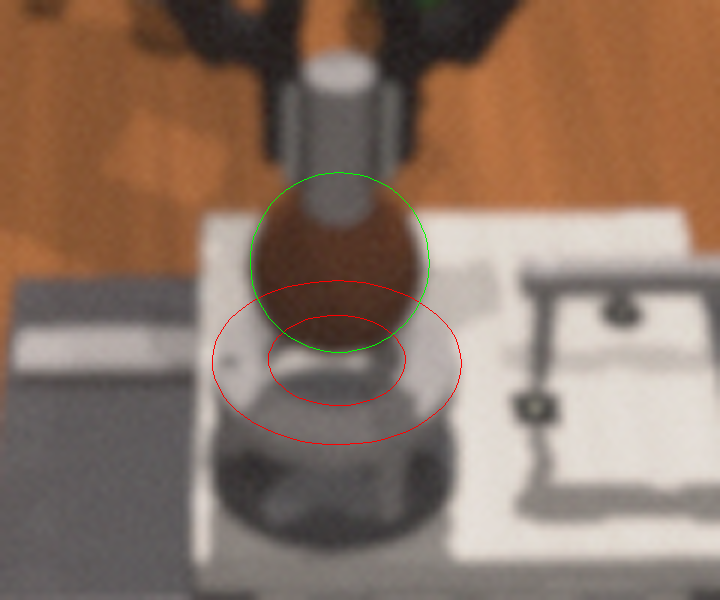

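View pics/ov_side6.png

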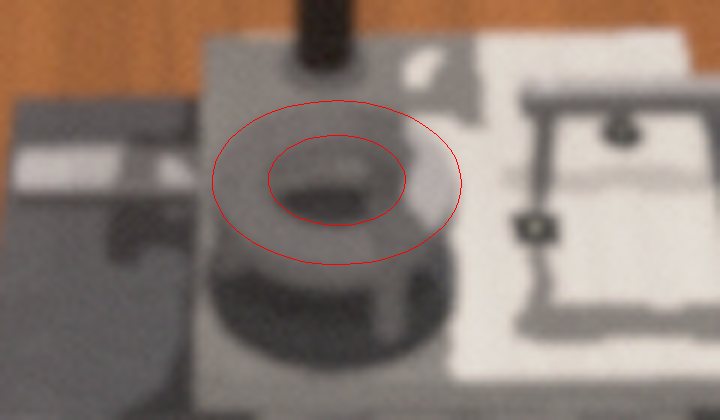

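Emit:
play_rows(motion=[[0.0008, 0, 0.008, 0, 0, 0], [0.0008, 0, 0.014, 0, 0, 0], [0.0008, 0, 0.018, 0, 0, 0], [0.0008, 0, 0.022, 0, 0, 0], [0.0008, 0, 0.026, 0, 0, 0], [0.0008, 0, 0.026, 0, 0, 0]])

```text
time_s: 18.18
eef_pos: [0.5202, -0.1788, 0.151]
orientation: [0.725, 0.689, 0.0, 0.001]
force: [-2.1, 1.8, 5.6]
width: 0.0207
```

```bash
python3 - <<'E'
from h import *
im=arm.snapshot("side");cv2.imwrite("pics/side10.png",im[:,:,::-1]);cv2.imwrite("pics/side10z.png",cv2.resize(np.ascontiguousarray(im[200:300,230:350,::-1]),None,fx=6,fy=6,interpolation=cv2.INTER_CUBIC))
o=arm.get_obs();print(o["eef_pos"],o["force"],o["wrist_torque"],blobs("side",im,(311,261,327,273)))
E
```

```text
[ 0.5202722  -0.17883258  0.15107913] [-2.19846496  1.93313378  5.8390913 ] [ 0.32189009  0.42398873 -0.02731286] [(np.float64(318.9883170192611), np.float64(266.9496368803284), 53)]
```

View pics/side10z.png

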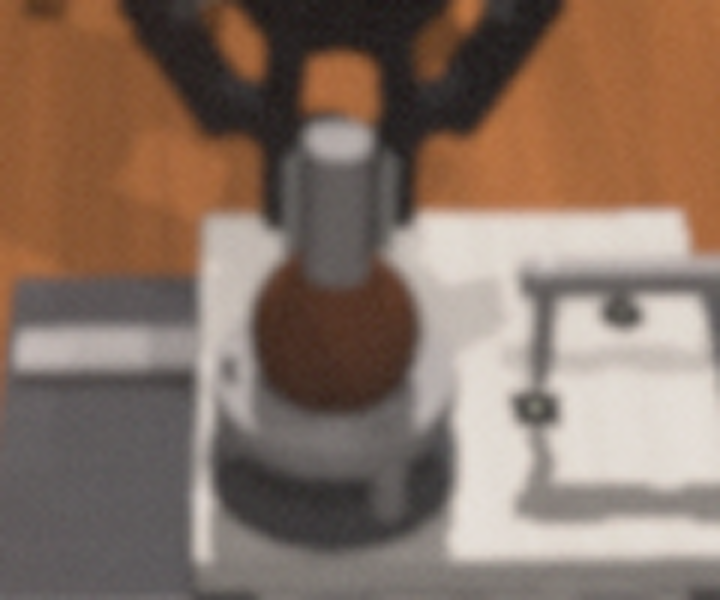

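Emit:
play_rows(motion=[[0.0003, -0.0003, 0.003, 0, 0, 0], [0.0004, -0.0004, 0.006, 0, 0, 0], [0.0004, -0.0004, 0.009, 0, 0, 0], [0.0004, -0.0004, 0.012, 0, 0, 0], [0.0004, -0.0004, 0.012, 0, 0, 0]])

```text
time_s: 18.85
eef_pos: [0.5203, -0.1786, 0.1399]
orientation: [0.725, 0.689, 0.001, 0.001]
force: [-2.9, 2.5, 10.5]
width: 0.021
```

```bash
python3 - <<'E'
from h import *
im=arm.snapshot("side");cv2.imwrite("pics/side11.png",im[:,:,::-1])
o=arm.get_obs();print(o["eef_pos"],o["force"],o["wrist_torque"],blobs("side",im,(311,261,327,273)))
E
```

```text
[ 0.52027491 -0.17859846  0.14000035] [-3.2092271   1.78348318 10.22268915] [ 0.24774649  0.63852837 -0.00944763] [(np.float64(318.98134731000465), np.float64(266.8979497456451), 55)]
```

Emit:
play_rows(motion=[[0.0004, -0.0008, 0.001, 0, 0, 0], [0.0005, -0.001, 0.002, 0, 0, 0], [0.0005, -0.001, 0.003, 0, 0, 0], [0.0005, -0.001, 0.0035, 0, 0, 0], [0.0005, -0.001, 0.0035, 0, 0, 0]])

```text
time_s: 19.52
eef_pos: [0.5205, -0.1785, 0.1385]
orientation: [0.725, 0.689, 0.001, 0.002]
force: [-3.8, 3.0, 16.4]
width: 0.0208
```

```bash
python3 - <<'E'
from h import *
im=arm.snapshot("side");cv2.imwrite("pics/side12.png",im[:,:,::-1])
o=arm.get_obs();print(o["eef_pos"],o["force"],o["wrist_torque"],blobs("side",im,(311,261,327,273)))
E
```

```text
[ 0.52047106 -0.17852404  0.1384646 ] [-3.63860425  2.55409295 15.40650204] [ 0.27051375  0.73203003 -0.07149428] [(np.float64(319.08884139825983), np.float64(266.9430621279194), 52)]
```

Emit:
play_rows(motion=[[0, -0.0005, 0.002, 0, 0, 0], [0, -0.0005, 0.003, 0, 0, 0], [0, -0.0005, 0.003, 0, 0, 0], [0, -0.0005, 0.003, 0, 0, 0]])

```text
time_s: 20.08
eef_pos: [0.522, -0.1789, 0.1383]
orientation: [0.725, 0.689, 0.003, 0.004]
force: [-4.7, 4.1, 22.2]
width: 0.0205
```

```bash
python3 - <<'E'
from h import *
view(13)
im=np.ascontiguousarray(cv2.imread("pics/side13.png")[:,:,::-1]);cv2.imwrite("pics/side13zz.png",cv2.resize(np.ascontiguousarray(im[200:300,230:350,::-1]),None,fx=6,fy=6,interpolation=cv2.INTER_CUBIC))
o=arm.get_obs();print(o["time_s"],o["eef_pos"],o["force"],o["wrist_torque"],o["orientation"],blobs("side",im,(311,261,327,273)))
g=cv2.cvtColor(im,cv2.COLOR_RGB2GRAY)
for r in range(260,274):print(r,g[r,312:328].tolist())
E
```

```text
20.175 [ 0.52192359 -0.17891864  0.13827212] [-3.60672837  4.37502381 22.82825417] [ 0.64189524  0.70824729 -0.06807214] [0.72501606 0.68871326 0.00250414 0.00441434] [(np.float64(319.69248937175246), np.float64(266.8893087702724), 54)]
260 [214, 205, 198, 191, 186, 170, 140, 109, 106, 130, 162, 181, 192, 189, 188, 191]
261 [216, 210, 206, 200, 193, 179, 149, 116, 112, 146, 175, 189, 195, 195, 194, 193]
262 [216, 213, 213, 210, 201, 187, 159, 127, 125, 162, 194, 204, 204, 208, 203, 205]
263 [218, 218, 216, 214, 206, 189, 161, 133, 141, 176, 203, 213, 215, 215, 216, 215]
264 [217, 218, 218, 211, 196, 174, 151, 133, 145, 175, 196, 206, 211, 216, 219, 217]
265 [218, 218, 213, 197, 173, 145, 126, 112, 123, 146, 160, 175, 197, 214, 219, 219]
266 [217, 215, 212, 187, 148, 106, 91, 97, 108, 109, 112, 141, 183, 209, 220, 218]
267 [218, 218, 211, 190, 148, 97, 83, 110, 121, 101, 88, 121, 172, 208, 217, 220]
268 [220, 219, 215, 200, 163, 108, 84, 105, 117, 98, 80, 115, 168, 206, 220, 219]
269 [219, 219, 216, 208, 174, 125, 91, 89, 92, 87, 88, 116, 167, 206, 220, 219]
270 [219, 218, 218, 211, 194, 156, 120, 102, 105, 120, 130, 147, 179, 211, 221, 220]
271 [220, 219, 219, 214, 206, 183, 156, 131, 142, 162, 176, 185, 201, 215, 220, 220]
272 [219, 216, 219, 218, 212, 193, 165, 144, 155, 180, 202, 210, 215, 216, 221, 220]
273 [220, 218, 219, 218, 213, 196, 166, 143, 152, 179, 206, 216, 216, 219, 219, 222]
```

View pics/side13zz.png

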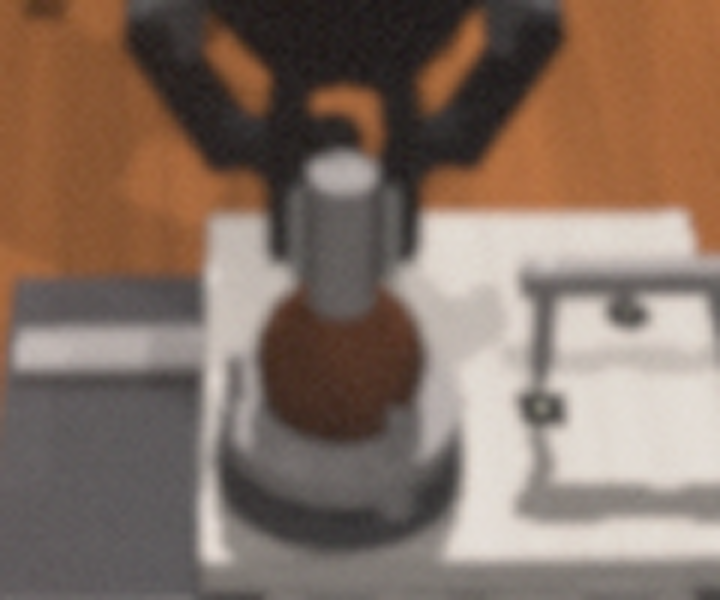

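View pics/top13z.png

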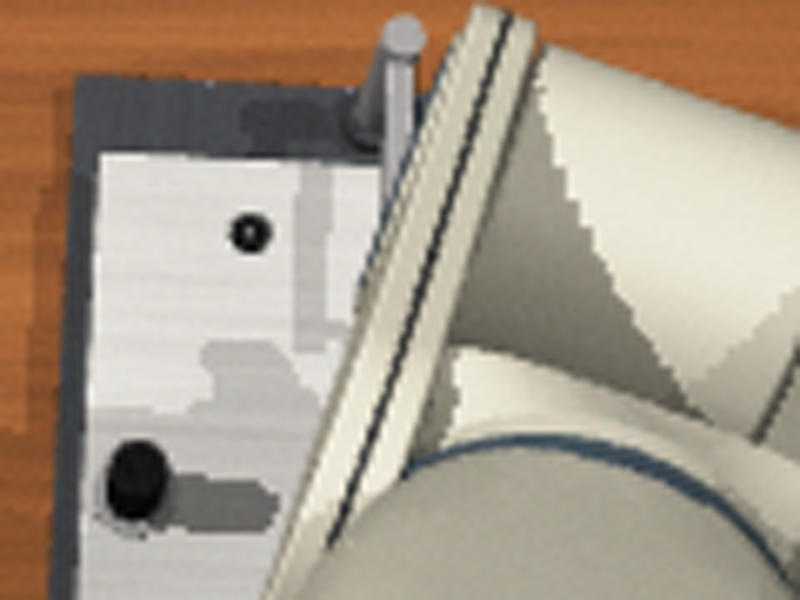

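```bash
python3 - <<'E'
from h import *
rows([((.519,-.1786,.1362),-.051,1)])
E
```

```text
[[0.0002, -0.003, 0.002, 0.01, 0.002, -0.0]]
pose [ 0.5219 -0.1789  0.1383] jaw -0.051
```

Emit:
play_rows(motion=[[0.0003, -0.001, 0.0022, 0.003, 0.001, 0], [0.0003, -0.002, 0.0022, 0.006, 0.002, 0], [0.0003, -0.003, 0.0022, 0.01, 0.002, 0], [0.0003, -0.003, 0.0022, 0.01, 0.002, 0]])

```text
time_s: 20.68
eef_pos: [0.5221, -0.179, 0.1385]
orientation: [0.725, 0.689, 0.002, 0.003]
force: [2.3, 2.7, 14.3]
width: 0.0206
```

```bash
cat > chk.py <<'E'
from h import *
import sys
im=arm.snapshot("side");cv2.imwrite(f"pics/side{sys.argv[1]}.png",im[:,:,::-1])
o=arm.get_obs();print(o["time_s"],o["eef_pos"].round(4),o["force"].round(1),o["wrist_torque"].round(2),o["orientation"].round(4),blobs("side",im,(311,261,327,273)))
g=cv2.cvtColor(im,cv2.COLOR_RGB2GRAY)
for r in range(266,270):print(r,g[r,312:328].tolist())
rows([((.519,-.1786,.1362),-.051,1)])
E
python3 chk.py 14
```

```text
20.725 [ 0.5221 -0.179   0.1385] [ 2.4  3.8 13.8] [ 0.58 -0.39  0.02] [0.7251 0.6886 0.0018 0.0031] [(np.float64(319.8529948312557), np.float64(266.99209486166006), 51)]
266 [219, 216, 213, 196, 162, 117, 83, 79, 93, 101, 109, 133, 175, 210, 219, 219]
267 [218, 219, 218, 200, 165, 105, 69, 71, 83, 82, 77, 110, 165, 207, 219, 218]
268 [219, 218, 217, 204, 170, 110, 67, 71, 82, 81, 74, 105, 159, 205, 218, 219]
269 [220, 218, 216, 211, 178, 128, 85, 74, 76, 83, 85, 112, 161, 203, 218, 220]
[[0.0002, -0.0031, 0.0022, 0.007, 0.002, -0.001]]
pose [ 0.5221 -0.179   0.1385] jaw -0.052
```

Emit:
play_rows(motion=[[0.0003, -0.003, 0.0025, 0.004, 0.001, 0], [0.0003, -0.004, 0.0025, 0.007, 0.002, 0], [0.0003, -0.005, 0.0025, 0.007, 0.002, 0], [0.0003, -0.005, 0.0025, 0.007, 0.002, 0]])

```text
time_s: 21.22
eef_pos: [0.521, -0.1791, 0.1385]
orientation: [0.725, 0.689, 0.003, 0.004]
force: [4.1, 3.5, 12.7]
width: 0.0207
```

```bash
python3 chk.py 15
```

```text
21.275 [ 0.521  -0.1791  0.1385] [ 3.1  3.4 13.2] [ 0.65 -0.89  0.01] [0.7252 0.6885 0.0025 0.0035] [(np.float64(319.52414211964776), np.float64(267.0493470999089), 55)]
266 [218, 219, 210, 187, 146, 108, 93, 91, 96, 104, 118, 156, 196, 214, 220, 218]
267 [217, 216, 211, 184, 137, 92, 79, 97, 99, 83, 91, 131, 182, 213, 219, 219]
268 [218, 219, 212, 189, 140, 95, 76, 94, 96, 79, 78, 126, 174, 208, 219, 219]
269 [217, 219, 214, 194, 154, 102, 76, 79, 88, 83, 91, 124, 174, 210, 220, 219]
[[0.0004, -0.002, 0.0023, 0.009, 0.001, -0.001]]
pose [ 0.521  -0.1791  0.1385] jaw -0.052
```

Emit:
play_rows(motion=[[0.0006, -0.003, 0.003, 0.004, 0, 0], [0.0008, -0.0045, 0.0033, 0.007, 0, 0], [0.0008, -0.0045, 0.0033, 0.007, 0, 0]])

```text
time_s: 21.65
eef_pos: [0.5208, -0.1789, 0.1383]
orientation: [0.725, 0.688, 0.003, 0.005]
force: [2.9, 3.2, 17.6]
width: 0.0206
```

```bash
python3 chk.py 16
```

```text
21.7 [ 0.5208 -0.1789  0.1384] [ 2.   4.6 17.2] [ 0.63 -0.72 -0.01] [0.7253 0.6884 0.0027 0.0051] [(np.float64(319.4967547169811), np.float64(267.0415094339623), 54)]
266 [219, 218, 210, 185, 146, 109, 94, 91, 100, 98, 117, 157, 194, 216, 219, 218]
267 [218, 219, 212, 184, 135, 88, 78, 93, 94, 79, 87, 135, 181, 211, 218, 218]
268 [220, 217, 211, 183, 136, 85, 75, 91, 92, 74, 79, 124, 176, 210, 220, 219]
269 [219, 218, 212, 192, 148, 100, 76, 75, 81, 83, 92, 131, 175, 207, 220, 218]
[[0.0002, -0.0019, 0.0021, 0.011, 0.003, -0.001]]
pose [ 0.5208 -0.1789  0.1384] jaw -0.052
```

Emit:
play_rows(motion=[[0.0008, -0.004, 0.003, 0.004, 0, 0], [0.0008, -0.006, 0.003, 0.006, 0, 0], [0.0008, -0.007, 0.003, 0.006, 0, 0]])

```text
time_s: 22.08
eef_pos: [0.5184, -0.1787, 0.1384]
orientation: [0.725, 0.688, 0.003, 0.007]
force: [4.9, 3.5, 15.4]
width: 0.0205
```

```bash
python3 chk.py 17
```

```text
22.125 [ 0.5183 -0.1787  0.1384] [ 3.   2.8 16.8] [ 0.57 -0.83  0.03] [0.7253 0.6883 0.0034 0.0073] [(np.float64(318.7186011904762), np.float64(267.0239583333333), 54)]
266 [216, 211, 189, 151, 118, 101, 94, 91, 89, 115, 156, 197, 215, 219, 219, 217]
267 [218, 210, 184, 136, 91, 79, 93, 94, 81, 91, 141, 189, 211, 220, 219, 217]
268 [217, 211, 186, 135, 85, 74, 88, 90, 75, 83, 130, 179, 212, 220, 218, 217]
269 [217, 212, 188, 145, 99, 79, 78, 77, 76, 90, 132, 177, 209, 219, 218, 217]
[[0.0002, 0.0007, 0.0022, 0.015, 0.005, -0.001]]
pose [ 0.5183 -0.1787  0.1384] jaw -0.052
```

Emit:
play_rows(motion=[[0.0003, 0.0008, 0.0025, 0.008, 0.002, 0], [0.0003, 0.0012, 0.0028, 0.012, 0.003, 0], [0.0003, 0.0012, 0.0028, 0.012, 0.003, 0]])

```text
time_s: 22.5
eef_pos: [0.5216, -0.1789, 0.1383]
orientation: [0.725, 0.688, 0.002, 0.004]
force: [-2.9, 3.9, 21.2]
width: 0.0208
```

```bash
python3 chk.py 18
```

```text
22.55 [ 0.5216 -0.179   0.1383] [-3.5  3.2 20.7] [ 0.59  0.58 -0.03] [0.7254 0.6883 0.0016 0.004 ] [(np.float64(319.51917224589164), np.float64(267.05401704199636), 54)]
266 [219, 218, 212, 187, 148, 110, 92, 93, 99, 103, 119, 160, 195, 213, 219, 219]
267 [218, 218, 211, 186, 139, 91, 80, 97, 97, 82, 90, 135, 183, 211, 218, 219]
268 [218, 219, 212, 188, 142, 92, 74, 88, 92, 82, 79, 123, 174, 210, 220, 218]
269 [218, 218, 213, 198, 154, 104, 76, 75, 83, 85, 91, 126, 174, 208, 220, 220]
[[0.0002, -0.0026, 0.0021, 0.008, 0.003, -0.001]]
pose [ 0.5216 -0.179   0.1383] jaw -0.052
```

Emit:
play_rows(motion=[[0.0003, -0.003, 0.0025, 0.004, 0.001, 0], [0.0003, -0.0045, 0.0027, 0.006, 0.001, 0], [0.0003, -0.0045, 0.0027, 0.006, 0.001, 0]])

```text
time_s: 22.92
eef_pos: [0.5209, -0.1791, 0.1384]
orientation: [0.725, 0.688, 0.002, 0.005]
force: [2.4, 3.5, 15.0]
width: 0.0208
```

```bash
python3 chk.py 19
```

```text
22.975 [ 0.5209 -0.1791  0.1384] [ 2.1  3.8 15.7] [ 0.65 -0.65  0.05] [0.7255 0.6882 0.0022 0.0051] [(np.float64(319.51915594133493), np.float64(267.1327446872194), 55)]
266 [218, 215, 210, 186, 144, 111, 93, 94, 102, 109, 127, 157, 196, 216, 220, 219]
267 [218, 216, 212, 184, 134, 86, 79, 95, 99, 82, 90, 135, 182, 211, 219, 219]
268 [219, 218, 211, 183, 136, 86, 76, 91, 93, 75, 78, 124, 175, 210, 218, 219]
269 [216, 219, 212, 191, 149, 98, 78, 79, 81, 73, 81, 122, 172, 208, 220, 218]
[[0.0004, -0.002, 0.0022, 0.01, 0.004, -0.002]]
pose [ 0.5209 -0.1791  0.1384] jaw -0.053
```

Emit:
play_rows(motion=[[0.0006, -0.003, 0.0028, 0.004, 0.001, 0], [0.0006, -0.005, 0.003, 0.006, 0.001, 0], [0.0006, -0.0057, 0.003, 0.006, 0.001, 0]])

```text
time_s: 23.35
eef_pos: [0.5197, -0.179, 0.1384]
orientation: [0.726, 0.688, 0.003, 0.007]
force: [4.0, 3.7, 16.1]
width: 0.0207
```

```bash
python3 chk.py 20
```

```text
23.4 [ 0.5196 -0.179   0.1384] [ 4.2  3.1 16.1] [ 0.72 -0.92  0.03] [0.7256 0.6881 0.0032 0.0068] [(np.float64(319.1387947546781), np.float64(267.0813319581553), 52)]
266 [219, 214, 203, 174, 130, 102, 90, 87, 95, 112, 136, 175, 210, 219, 219, 218]
267 [220, 217, 205, 167, 114, 75, 75, 83, 83, 83, 110, 164, 203, 219, 220, 218]
268 [219, 216, 207, 171, 115, 75, 70, 78, 76, 70, 99, 156, 201, 218, 218, 219]
269 [219, 218, 211, 177, 123, 83, 67, 73, 69, 77, 99, 151, 195, 216, 220, 220]
[[0.0004, -0.0006, 0.0022, 0.014, 0.005, -0.002]]
pose [ 0.5196 -0.179   0.1384] jaw -0.053
```

```bash
python3 - <<'E'
from h import *
for i in range(8):
    im=arm.snapshot("side");o=arm.get_obs();print(o["time_s"].round(3),o["eef_pos"].round(4),o["force"].round(1),np.round(blobs("side",im,(311,261,327,273)),2).tolist())
view(21)
im=cv2.imread("pics/side21.png");cv2.imwrite("pics/side21zz.png",cv2.resize(im[200:300,230:350],None,fx=6,fy=6,interpolation=cv2.INTER_CUBIC))
g=cv2.cvtColor(im,cv2.COLOR_BGR2GRAY)
for r in range(262,273):print(r,g[r,312:328].tolist())
E
```

```text
Traceback (most recent call last):
AttributeError: 'float' object has no attribute 'round'
```

```bash
python3 - <<'E'
from h import *
for i in range(8):
    im=arm.snapshot("side");o=arm.get_obs();print(round(o["time_s"],3),o["eef_pos"].round(4),o["force"].round(1),np.round(blobs("side",im,(311,261,327,273)),2).tolist())
view(21)
im=cv2.imread("pics/side21.png");cv2.imwrite("pics/side21zz.png",cv2.resize(im[200:300,230:350],None,fx=6,fy=6,interpolation=cv2.INTER_CUBIC))
g=cv2.cvtColor(im,cv2.COLOR_BGR2GRAY)
for r in range(262,273):print(r,g[r,312:328].tolist())
E
```

```text
23.5 [ 0.5196 -0.179   0.1384] [ 3.9  4.2 15.7] [[319.13, 267.07, 54.0]]
23.55 [ 0.5196 -0.179   0.1384] [ 4.5  4.  16.5] [[319.13, 267.07, 53.0]]
23.6 [ 0.5196 -0.179   0.1384] [ 3.4  2.7 14.8] [[319.13, 267.09, 53.0]]
23.65 [ 0.5196 -0.179   0.1384] [ 3.9  3.3 15.5] [[319.16, 267.1, 54.0]]
23.7 [ 0.5196 -0.179   0.1384] [ 3.9  4.  16.4] [[319.13, 267.08, 53.0]]
23.75 [ 0.5196 -0.179   0.1384] [ 4.8  4.2 16. ] [[319.14, 267.07, 52.0]]
23.8 [ 0.5196 -0.179   0.1384] [ 3.4  3.5 15.9] [[319.16, 267.13, 52.0]]
23.85 [ 0.5196 -0.179   0.1384] [ 3.7  3.8 16.1] [[319.15, 267.13, 52.0]]
262 [218, 215, 213, 209, 201, 187, 155, 127, 123, 160, 192, 204, 207, 206, 204, 204]
263 [216, 217, 216, 212, 205, 188, 157, 133, 140, 178, 202, 215, 215, 218, 215, 214]
264 [218, 217, 212, 208, 194, 177, 153, 133, 148, 178, 198, 211, 218, 219, 219, 216]
265 [215, 215, 208, 189, 165, 142, 126, 115, 128, 153, 174, 196, 214, 219, 221, 217]
266 [219, 215, 203, 170, 131, 105, 92, 92, 98, 109, 135, 177, 210, 219, 220, 218]
267 [217, 217, 205, 169, 114, 79, 81, 90, 86, 81, 109, 165, 205, 218, 220, 220]
268 [217, 217, 208, 172, 112, 73, 79, 86, 77, 70, 100, 157, 201, 217, 220, 216]
269 [218, 218, 207, 174, 122, 82, 72, 74, 69, 72, 100, 152, 198, 214, 220, 220]
270 [217, 217, 211, 185, 149, 118, 100, 90, 95, 110, 128, 162, 196, 214, 219, 220]
271 [216, 218, 216, 204, 185, 165, 142, 125, 133, 156, 174, 189, 206, 217, 220, 221]
272 [217, 219, 216, 215, 209, 190, 160, 141, 151, 180, 199, 211, 216, 219, 221, 219]
```

View pics/side21zz.png

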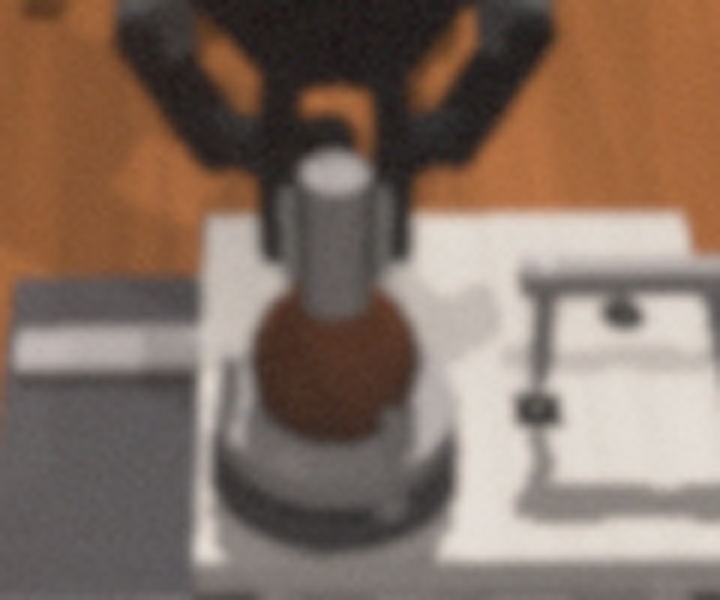

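View pics/top21.png

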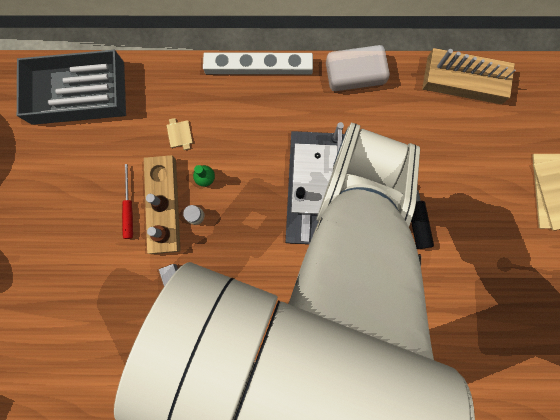

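```bash
python3 - <<'E'
from h import *
for n in(6,13,21):
    im=np.ascontiguousarray(cv2.imread(f"pics/top{n}.png")[:,:,::-1]);print(n,np.round(blobs("top",im,(311,149,325,163)),2).tolist())
E
```

```text
6 [[317.0, 155.37, 32.0]]
13 [[317.1, 154.56, 32.0]]
21 [[317.16, 155.18, 30.0]]
```

```bash
python3 -c "
from station import arm
print(arm.sign_off());o=arm.get_obs();print(o['time_s'],o['eef_pos'],o['force'])"
```

```text
the job is handed in; nothing more can be done
None
the job is handed in; nothing more can be done
```

The job is done and handed in at about 24 s of the 54 s allowed. The ball handle is held pressed down in the cradle, with the square mark under the pointer.

- **Zeroing:** I moved the plate by its push post until the round mark was under the pointer. I then let go and checked from both cameras (within about 1–1.5 mm) while it stood there for about 2 s.
- **Step to the square:** I gripped the post again and stepped the plate on until the square mark was under the pointer. The cameras showed it within about 1 mm.
- **Handle:** I took the ball handle from the rack, set it ball down in the ring and pressed until it stopped sinking. Its height stayed at 0.1383–0.1385 m while the push varied between about 13 and 23 N. The final push is about 16 N, above the 13 N the springs need at the stop.
- **Plate slip while pressing:** the press pushed the plate about 1.5 mm along x. I nudged it back and forth while still pressing (it once overshot by about 1 mm), and it ended about 0.5 mm from where I had set it.

**Last checks:** over the last 0.4 s before handing in, position, force and the mark all held steady. The final view showed nothing else moved, as far as the arm left it visible. Two things to know:
- The handle leans about 1°, and the arm still pushes sideways with about 4 N, which is near the slide's friction.
- In the pressed pose the arm hides the square mark from the top camera. Its final position was checked directly from the side, and from the top only through the round mark.

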